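Hang up the profile gauge and stand two castings upright to dry

TASK

Clear the drying board: take the profile gauge standing on it and hang it by its eye on the peg of the peg stand. Then take the two castings out of their sloping rests and set them down gently, upright on their narrow feet, one in the middle of each ring mark on the board; let the first stand by itself for a good second without wobbling before you touch the second. Do not topple or drop a casting, and leave the other things on the bench where they are.

Things in the scene. Friction and masses are not known exactly. Their poses are not given: they have to be found in the camera images.
- profile_gauge: profile gauge, 0.14 kg, 140 mm tall: upright aluminium sheet 5 mm thick on a black foot 44 x 70 x 12 mm, standing on the drying board. Origin under the foot's centre, z up; x square to the sheet, which lies in the plane x = 0. Round eye, 23 mm, at z = 85; above it a tab 30 mm wide (y), z = 110 to 140 mm, to grip across the 5 mm. Hangs either way round. Starts anywhere along the board
- gauge_eye (a point): centre of the gauge's eye (23 mm hole through the 5 mm sheet), 85 mm above the foot's underside, 55 mm below the top of the tab; axes as the gauge
- peg_stand: peg stand, fixed: base 90 (x) x 80 x 12 mm; post 16 x 18 mm at x = 32, top at z = 168 mm; steel peg 9 mm thick from the post to -x at y = 0, rising from z = 160 at the post to 167 at its tip, a red ball 12 mm across. Origin under the base's centre, z up. The hung gauge's foot clears the post when its sheet is at x = 0 or less; a good place is x = -10 mm
- peg_root (a point): where the peg leaves the post, on the peg's centre line, z = 160 mm
- peg_tip (a point): free end of the peg (outer side of the red ball), on the peg's centre line, 74 mm from peg_root, z = 168 mm
- drying_board: drying board, fixed, pale wood 110 (x) x 240 (y) x 15 mm; origin at the centre of its underside, z up, top at 15 mm
- mark_left (a point): centre of one ring mark (blue ring, 72 mm outside), on the board's top, at the board's y = +70 mm
- mark_right (a point): centre of the other ring mark, on the board's top, at the board's y = -70 mm
- white_casting: white turned casting, round, 102 mm tall, 0.25 kg: grips as a straight cylinder 56 mm across from 33 to 80 mm above its foot (nothing is wider); the narrow foot is flat over 28 mm, rounding off to 44 mm. Origin under the foot's centre, z along its axis to the top. Starts in its rest, axis 40 degrees from vertical, top leaning to the rest's -x (roughly to the robot)
- brown_casting: brown turned casting, round, 125 mm tall, 0.25 kg: grips as a straight cylinder 61 mm across from 32 to 83 mm above its foot (nothing is wider); the narrow foot is flat over 30 mm, rounding off to 48 mm. Origin and axes as the white casting; starts in the other rest, leaning the same way
- cradle_white: blue sloping rest of the white casting, fixed: base plate 116 (x) x 64 x 8 mm, a stop under the casting's foot (foot centre at x = 40, z = 44 mm), rubber pins under its lower side 35 and 72 mm from the foot; the casting's sides (y) are free for fingers all along. Draw the casting out along its axis or straight up. Origin under the plate's centre, z up
- cradle_brown: blue sloping rest of the brown casting, fixed, built like the other; empty, neither rest stands higher than 105 mm
- blue_jar: bystander: blue jar with dark lid, 54 mm across, 70 mm tall; origin under its centre
- clay_block: bystander: ochre block 60 x 45 x 22 mm; origin under its centre
- brown_jar: bystander: brown jar with white lid, 66 mm across, 95 mm tall; origin under its centre
- short_spindle_part: bystander: white turned part 57 mm across, 100 mm tall, standing; origin under its centre
- plain_tin: bystander: plain tin 70 mm across, 54 mm tall; origin under its centre

How it is judged:
By the outcome, as a careful person would: the job done as asked, in the order asked, and still so for the second after the job is handed in, with the robot touching nothing.
It also fails if it takes over 72 s, if anything falls off the work surface, if the arm or the gripper's body presses on something with over 40 N, if the wrist force passes 120 N, or if a joint passes its speed limit or range.

ROBOT

A 6-joint arm with a two-finger parallel gripper is mounted at the origin on a cart in front of the work surface, level with it; the furniture and walls round the work are solid. World frame = base frame: x ahead of the robot, y to its left, z up, the work surface at z = 0. Lengths are in m, angles in rad, forces in N, time in s.
With the tool pointing down it reaches from about 0.3 to 0.775 m from the base axis. Payload 14.6 kg.
Tool frame: the origin (TCP) lies midway between the tips of the shut fingers; the grasp point (between the pads) lies 19 mm behind it (ctrl.tcp_to_grasp is the z of the grasp point in the tool frame, in m); z points along the fingers, y is the line along which they close (so a half turn about z gives the same grasp; the last joint's range is limited). The gripper opens to 94 mm and grips with 3 to 60 N. Pads are 16 mm wide; open, the fingers measure 119 mm over their backs; the gripper's body (75 mm by 177 mm) begins 78 mm behind the grasp point.
Start: joints at [-1.244, 0.3, 1.521, -0, 1.321, -0.067], TCP at [0.211, -0.508, 0.205] pointing down, gripper open.
Joint ranges: [-3.03, 3.03], [-0.79, 2.21], [0.23, 2.52], [-1.04, 4.18], [0, 3.07], [-2.55, 2.55]. Speed limits (rad/s): [2.22, 2.22, 2.57, 3.14, 3.14, 3.14].

INTERFACE

Orientations are given as [roll, pitch, yaw] about the fixed x, y, z axes, in that order (R = Rz(yaw) Ry(pitch) Rx(roll)).
In Python, from station import monitor, camera, ctrl gives the robot as it stands.
- The arm moves only by the tool apply_moves, never from a script. Its argument "plan" is one flat list of numbers, 4 for each row, row after row: the shift along the tool's x, y, z in mm, then the turn about the tool's z in rad. In form: [dx, dy, dz, spin, dx, dy, dz, spin, ...]. A call has 1 to 20 rows; each row shifts and turns the commanded pose from where the row before left it, along the tool's axes as they then stand; what a row does not reach is not made up. A row lasts 1/10 s, in which the tool goes at most 50 mm and 8.59 degrees, less where a joint would pass 70% of its speed; a pose out of reach is approached as far as the arm can. A call is refused whole if a number of a shift passes 50 or a number of a turn 0.15, either way. A call with a gripper value outside its range is refused whole. "hand" is the gripper command: -1 is shut, 1 is fully open, values between are in proportion, set as the call begins (left out, the last holds). The fingers move at their own pace and stop on an object; "squeeze" is the grip in N (left out, the last holds). Time passes only in rows, so rows that do not move let the fingers close. It gives the time, the measured TCP pose, the force, the opening and the grip force at its end, in the units of the state.
- monitor.get_obs(): the state, without advancing time (a new reading comes with each control period).
- camera(name): name is "side" or "top"; returns a dict with "image" (420x560x3 uint8, red, green, blue), "range_z" (420x560 float32, m along the optical axis (not along the pixel's ray), 0 where there is no reading), "mtx" (3x3 intrinsics, pixels), "distortion" ([k1, k2, p1, p2, k3] as OpenCV has them; the pictures are not rectified), "rvec" (rotation vector, rad) and "tvec" (3), from world to camera coordinates, as OpenCV has them. Camera axes: x right, y down, z forward; pixel columns grow to the right and rows downward; lengths in m; the calibration is good to about 2 mm. A picture is of the moment at which its call begins.
- ctrl.hand_in(): hands the job in; it is judged then, once.
The state is a dict: "time_s": time; "qpos": joint angles; "joint_vel": joint speeds; "tau": joint torques, N m; "ee_pos": TCP position; "eef_rot": TCP orientation; "force": force on the tool from outside, world axes, zero at the start; "moment": the same for the moment, N m; "grip_width": finger opening in m; "grip_force": force on a finger pad.
Only numpy, scipy, OpenCV 4.12 (cv2) and the standard library are available. Lean on these libraries where they do the work, as an engineer would, in place of code of your own. Each camera call takes 0.05 s, during which the arm holds its last target. There are 200 camera calls.

## Working session

There is one attempt and no reset: what is moved stays moved. The work goes in short steps, Python scripts to look and compute and a tool call to move; the robot and the scene stay as the last step left them, time stands still between calls to the robot, and variables do not carry over. Pictures are saved under pics/ and viewed, at most 10 in all, crops included, and the job is handed in when it is done.

Besides the shell and the picture viewer there is one more tool, called after "Request:" as name(argument=value, ...) on one line, values as JSON. apply_moves: Moves the arm, as the interface text tells. Its arguments: {"type":"object","properties":{"plan":{"type":"array","items":{"type":"number"}},"hand":{"type":"number"},"squeeze":{"type":"number"}},"required":["plan"]}

```bash
ls; mkdir -p pics; python3 - <<'E'
from station import monitor,camera,ctrl
import cv2,numpy as np
print(monitor.get_obs(), ctrl.tcp_to_grasp)
for n in("side","top"):
    c=camera(n); cv2.imwrite(f"pics/{n}0.png",c["image"][:,:,::-1]); np.savez(f"{n}0.npz",**c)
    R=cv2.Rodrigues(c["rvec"])[0]; print(n,-R.T@np.ravel(c["tvec"]),R[2],c["mtx"].tolist(),c["distortion"],(c["range_z"]>0).mean())
E
```

```text
pics
{'time_s': 0.0, 'qpos': array([-1.24360529e+00,  3.00475100e-01,  1.52160867e+00, -9.97344402e-06,
        1.32073273e+00, -6.66294631e-02]), 'joint_vel': array([-0.00057812,  0.00195748,  0.00108464,  0.00153595,  0.00052701,
       -0.00035609]), 'tau': array([ 2.64262766e-03, -5.31805658e+01, -3.52736878e+01,  7.09651038e-02,
        2.43651151e-02, -9.50523577e-05]), 'ee_pos': array([ 0.21093406, -0.50763635,  0.20487248]), 'eef_rot': array([-3.14037088e+00, -7.18452906e-05,  3.93822928e-01]), 'force': array([ 0.14744777,  0.2102125 , -0.5601032 ]), 'moment': array([ 0.00624905, -0.00846058, -0.00507381]), 'grip_force': 0.0, 'grip_width': 0.09388336321948922} -0.0188
side [1.16940956 0.63101208 0.89607646] [-0.51716113 -0.56597005 -0.64204538] [[498.11380972531083, 0.0, 271.4554077557784], [0.0, 498.11380972531083, 205.2278746143193], [0.0, 0.0, 1.0]] [-0.06925317  0.          0.          0.          0.        ] 0.9659013605442177
top [ 0.30756743 -0.0800403   1.30523603] [ 0.2090661   0.01656755 -0.97776116] [[524.6560587076334, 0.0, 279.4007589031873], [0.0, 524.6560587076334, 211.5137630543419], [0.0, 0.0, 1.0]] [-0.20543222  0.          0.          0.          0.        ] 0.9549787414965987
```

View pics/side0.png

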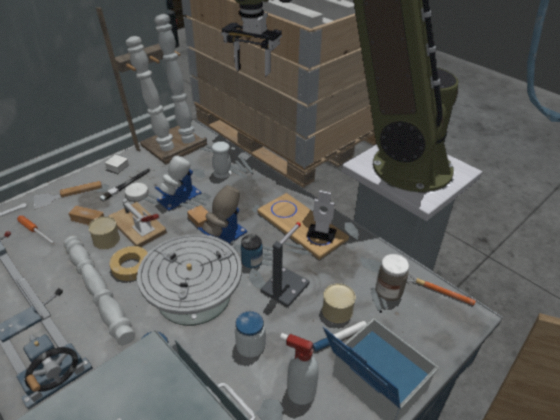

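View pics/top0.png

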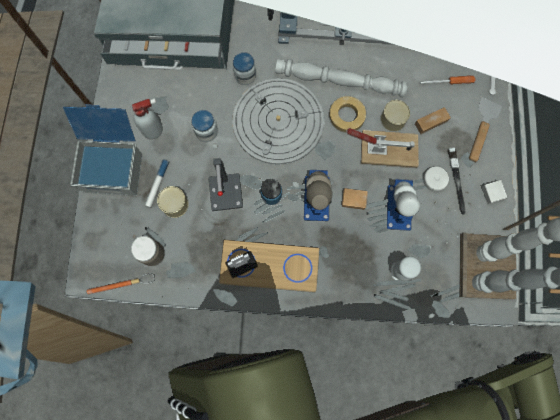

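The side view shows the gauge at (322,215), the peg stand at (283,270), the brown casting at (225,205) and the white casting at (178,175). In the top view (up = +x, left = +y) the board spans (221–319, 240–290) with the gauge at (240,261), the free ring at (298,268), the peg tip at (221,193), and the castings at (318,190) and (403,200).

```bash
cat > h.py <<'E'
import cv2,numpy as np
def load(n): return dict(np.load(n))
def cloud(c):
    h,w=c["range_z"].shape; v,u=np.mgrid[:h,:w]
    p=cv2.undistortPoints(np.stack([u,v],-1).reshape(-1,1,2).astype(np.float64),c["mtx"],c["distortion"]).reshape(h,w,2)
    P=np.dstack([p,np.ones((h,w))]); R=cv2.Rodrigues(c["rvec"])[0]; t=np.ravel(c["tvec"])
    return (P*c["range_z"][...,None]-t)@R, P@R, -R.T@t     # world points, ray dirs, centre
def onplane(c,uv,z):
    p=cv2.undistortPoints(np.array(uv,float).reshape(-1,1,2),c["mtx"],c["distortion"]).reshape(-1,2)
    R=cv2.Rodrigues(c["rvec"])[0]; o=-R.T@np.ravel(c["tvec"]); d=np.c_[p,np.ones(len(p))]@R
    return o+d*((z-o[2])/d[:,2])[:,None]
E
python3 - <<'E'
from h import *
np.set_printoptions(precision=4,suppress=True)
C={n:load(n+"0.npz") for n in("top","side")}
W={n:cloud(C[n]) for n in C}
t=C["top"];wt=W["top"][0]
for nm,(u,v) in dict(board=(270,262),bench=(200,230),gauge=(240,261),ring=(284,268),peg=(221,193),post=(221,170),brown=(318,190),white=(403,200),jar=(271,190)).items(): print(nm,wt[v,u],t["image"][v,u])
hsvs={n:cv2.cvtColor(C[n]["image"],cv2.COLOR_RGB2HSV) for n in C}
# upscaled crops montage
a=cv2.resize(t["image"][150:300,205:425],None,fx=3.6,fy=3.6,interpolation=cv2.INTER_CUBIC)
cv2.imwrite("pics/topcrop.png",a[:,:,::-1])
b=cv2.resize(C["side"]["image"][140:310,150:360],None,fx=3.5,fy=3.5,interpolation=cv2.INTER_CUBIC)
cv2.imwrite("pics/sidecrop.png",b[:,:,::-1])
E
```

```text
board [ 0.454  -0.044   0.0209] [172 148 106]
bench [ 0.5254  0.1403 -0.0027] [116 119 116]
gauge [0.4435 0.024  0.09  ] [195 203 202]
ring [ 0.4423 -0.0793  0.0138] [ 85 110 183]
peg [0.5835 0.0724 0.1703] [174  46  41]
post [0.6524 0.0849 0.1167] [37 40 40]
brown [ 0.6131 -0.1451  0.1403] [103 100  86]
white [ 0.6065 -0.3458  0.1279] [164 174 169]
jar [ 0.6229 -0.0352  0.073 ] [50 53 54]
```

View pics/topcrop.png

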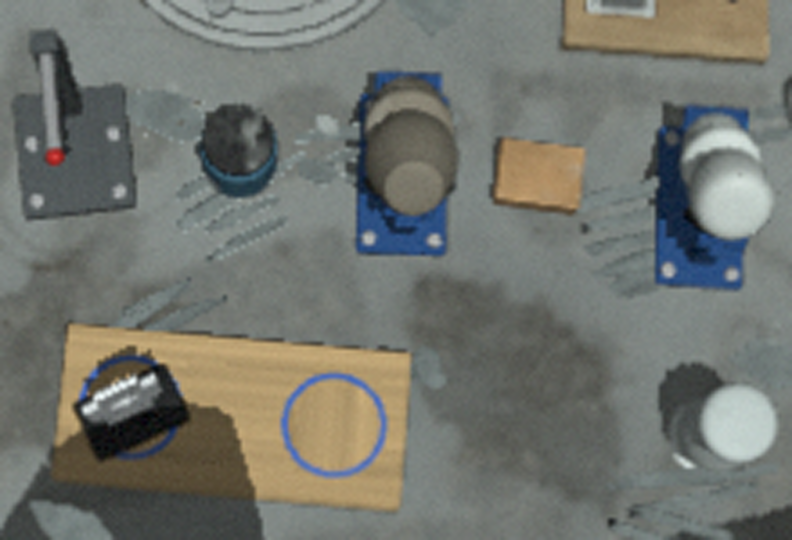

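View pics/sidecrop.png

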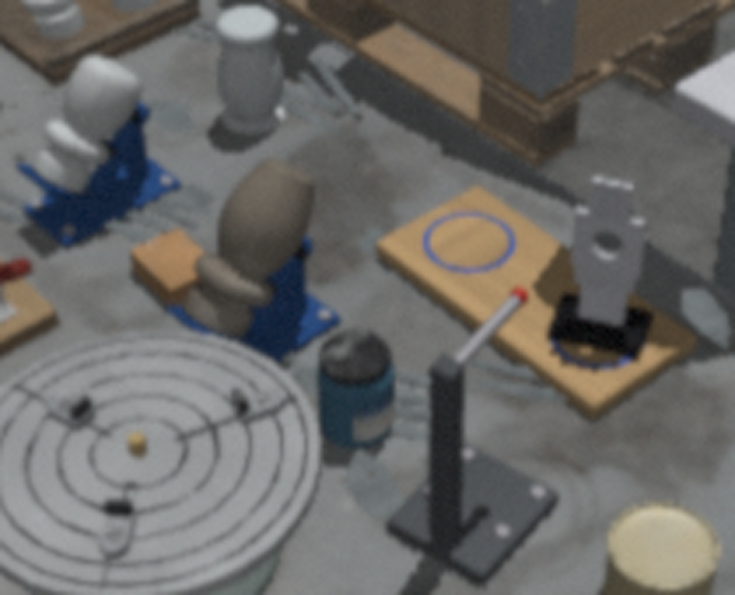

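The crops show the gauge (foot at 77–188, 363–460 in the top crop) over the left ring, turned about 25° from the board. The castings lean to the robot on their blue plates, and the peg points to the robot with the red ball at crop (56,156). Next I'll measure these.

```bash
cat > m.py <<'E'
from h import *
np.set_printoptions(precision=4,suppress=True)
C={n:load(n+"0.npz") for n in("top","side")}
W={n:cloud(C[n])[0] for n in C}; H={n:cv2.cvtColor(C[n]["image"],cv2.COLOR_RGB2HSV) for n in C}
def reg(n,x0,x1,y0,y1,z0,z1):
    w=W[n]; return (w[...,0]>x0)&(w[...,0]<x1)&(w[...,1]>y0)&(w[...,1]<y1)&(w[...,2]>z0)&(w[...,2]<z1)
def rect(p): r=cv2.minAreaRect((p[:,:2]*1000).astype(np.float32)); return r
px=lambda L:[(205+(x+.5)/3.6-.5,150+(y+.5)/3.6-.5) for x,y in L]
T=C["top"]
for nm,L,z in (("board",[(70,323),(411,351),(400,510),(53,480)],.015),("stand",[(12,97),(123,86),(135,207),(30,218)],.012),("brown",[(368,72),(441,73),(446,255),(357,254)],.008),("white",[(664,104),(748,108),(743,290),(656,284)],.008),("foot",[(77,405),(168,363),(188,415),(100,460)],.027)):
    print(nm,"hand corners",onplane(T,px(L),z)[:,:2].round(4).tolist())
print("ball,post",onplane(T,px([(56,156)]),.167),onplane(T,px([(46,40)]),.168))
for n in C:
    h=H[n]
    wood=reg(n,.3,.6,-.25,.2,.005,.025)&(h[...,0]<28)&(h[...,1]>70); print(n,"board",rect(W[n][wood]),wood.sum(), np.median(W[n][wood][:,2]))
    ring=reg(n,.35,.5,-.2,0,.0,.03)&(h[...,0]>100)&(h[...,0]<130)&(h[...,1]>100)
    if ring.sum()>5:
        uv=np.argwhere(ring)[:,::-1]; q=onplane(C[n],uv,.015); print(n,"ring",cv2.fitEllipse((q[:,:2]*1000).astype(np.float32)))
    red=reg(n,.5,.66,0,.15,.12,.2)&((h[...,0]<8)|(h[...,0]>172))&(h[...,1]>100)
    uv=np.argwhere(red)[:,::-1]; print(n,"ball",onplane(C[n],[uv.mean(0)],.167),len(uv))
    for nm,y0,y1 in(("brown",-.25,-.07),("white",-.43,-.25)):
        bl=reg(n,.45,.75,y0,y1,-.004,.016)&(h[...,0]>100)&(h[...,0]<130)&(h[...,1]>120); print(n,nm,"plate",rect(W[n][bl]),bl.sum())
    st=reg(n,.5,.75,-.0,.17,.007,.02)&(h[...,2]<95); print(n,"stand",rect(W[n][st]),st.sum())
    g=reg(n,.35,.5,-.02,.1,.045,.17)&(h[...,2]>90); p=W[n][g]; print(n,"gauge",len(p),p.mean(0),p.max(0),p.min(0))
    v=np.linalg.svd(p-p.mean(0))[2][2]; print("  normal",v,"rms",((p-p.mean(0))@v).std())
    f=reg(n,.35,.5,-.02,.1,.019,.035)&(h[...,2]<60); print(n,"foot",rect(W[n][f]),f.sum())
E
python3 m.py
```

```text
board hand corners [[0.5031, 0.0746], [0.4999, -0.1621], [0.3902, -0.1608], [0.3939, 0.0767]]
stand hand corners [[0.6631, 0.1314], [0.6764, 0.0527], [0.5889, 0.0367], [0.5759, 0.1099]]
brown hand corners [[0.6999, -0.121], [0.7029, -0.1733], [0.5704, -0.1833], [0.5668, -0.121]]
white hand corners [[0.6916, -0.3353], [0.6932, -0.397], [0.5595, -0.3953], [0.5597, -0.3326]]
foot hand corners [[0.4453, 0.0634], [0.4785, 0.0037], [0.4439, -0.0126], [0.409, 0.0446]]
ball,post [[0.5843 0.0747 0.167 ]] [[0.6589 0.0881 0.168 ]]
top board ((462.8305969238281, 21.717056274414062), (384.0306396484375, 155.928955078125), 75.99505615234375) 3367 0.014687093654099186
top ring ((443.1209716796875, -92.54112243652344), (62.237117767333984, 155.72003173828125), 7.292424201965332)
top ball [[0.5842 0.0751 0.167 ]] 21
top brown plate ((560.3204956054688, -138.36256408691406), (80.95010375976562, 237.13412475585938), 80.47093963623047) 287
top white plate ((626.1226196289062, -361.23699951171875), (131.22381591796875, 60.6718635559082), 1.3958466053009033) 388
top stand ((584.19970703125, 75.24453735351
[... 415 characters left out ...]
5), 89.04133605957031) 1847 0.013974982160820161
side ball [[0.581 0.073 0.167]] 8
side brown plate ((604.521728515625, -137.48973083496094), (71.6065902709961, 39.07402801513672), 2.449572801589966) 199
side white plate ((620.3549194335938, -357.0140380859375), (59.1676139831543, 114.3398666381836), 84.94734191894531) 332
side stand ((620.8379516601562, 69.31132507324219), (248.5543975830078, 114.66478729248047), 5.03208589553833) 769
side gauge 518 [0.4452 0.0274 0.101 ] [0.4597 0.0497 0.1571] [0.429  0.0046 0.0451]
  normal [-0.8678 -0.4969 -0.0072] rms 0.0019163036616515377
side foot ((445.55279541015625, 27.36334800720215), (48.44241714477539, 69.97333526611328), 27.340316772460938) 267
```

```bash
cat >> h.py <<'E'
def go(x=None,y=None,z=None,yaw=None,obs=None):
    "shift in tool axes (mm) at the present yaw, and spin, from the measured TCP pose to a target"
    from station import monitor
    o=monitor.get_obs(); p=o["ee_pos"]; r=o["eef_rot"]; w=r[2]
    d=np.array([(t-q)*1000 if t is not None else 0 for t,q in zip((x,y,z),p)])
    c,s=np.cos(w),np.sin(w)
    print("t",round(o["time_s"],2),"pos",p.round(4),"rot",r.round(4),"F",o["force"].round(1),"w",round(o["grip_width"],4),
      "| dx %.1f dy %.1f dz %.1f"%(c*d[0]+s*d[1],s*d[0]-c*d[1],-d[2]),"spin %.3f"%(0 if yaw is None else -(yaw-w)))
E
python3 - <<'E'
from h import *
go(.443,.026,.205,2.089)
exec(open("m.py").read().split("for nm,L,z")[0])
# castings: points by height, both views
for nm,y0,y1 in(("brown",-.22,-.08),("white",-.43,-.28)):
    P=[]
    for n in C:
        h=H[n]; m=reg(n,.52,.75,y0,y1,.03,.2)&~((h[...,0]>95)&(h[...,0]<130)&(h[...,1]>110)); P.append(W[n][m]); print(nm,n,m.sum())
    P=np.vstack(P)
    # cylinder fit: tilt fixed at 40 deg toward -x of rest; unknown yaw, axis line; known radius on the straight band
    from scipy.optimize import least_squares
    R=.028 if nm=="white" else .0305; lo,hi=(.033,.080) if nm=="white" else (.032,.083)
    def f(q,full=False):
        a=np.array([-np.sin(.698)*np.cos(q[2]),-np.sin(.698)*np.sin(q[2]),np.cos(.698)]); o=np.array([q[0],q[1],q[3]])
        d=P-o; s=d@a; r=np.linalg.norm(d-s[:,None]*a,axis=1)-R
        return (s,r) if full else np.where((s>lo)&(s<hi),np.clip(r,-.01,.01),0)
    x0=[.66,-.145 if nm=="brown" else -.36,0,.044]
    q=least_squares(f,x0,loss="soft_l1",f_scale=.002,x_scale=[.01,.01,.1,.01],diff_step=1e-4).x; s,r=f(q,True); b=(s>lo)&(s<hi)
    print(nm,"foot",q[:2],"yaw deg",np.degrees(q[2]),"z",q[3],"median res",np.median(np.abs(r[b])),b.sum(),"s range",np.percentile(s,[1,99]))
E
```

```text
t 0.1 pos [ 0.211  -0.5077  0.2049] rot [-3.1406e+00 -1.0000e-04  3.9380e-01] F [ 0.4  0.2 -0.1] w 0.0937 | dx 419.1 dy -403.8 dz -0.1 spin -1.695
brown top 1202
brown side 1388
brown foot [ 1.0954 -0.152 ] yaw deg 2.882669891606311 z -0.47455537325315006 median res nan 0 s range [0.6533 0.7996]
white top 724
white side 738
white foot [ 1.1268 -0.3826] yaw deg -9.72081864325569 z -0.5462838619855456 median res nan 0 s range [0.7467 0.8562]
  return _methods._mean(a, axis=axis, dtype=dtype,
  ret = ret.dtype.type(ret / rcount)
```

Request:
apply_moves(plan=[32.2, -31.1, 0, 0, 32.2, -31.1, 0, 0, 32.2, -31.1, 0, 0, 32.2, -31.1, 0, 0, 32.2, -31.1, 0, 0, 32.2, -31.1, 0, 0, 32.2, -31.1, 0, 0, 32.2, -31.1, 0, 0, 32.2, -31.1, 0, 0, 32.2, -31.1, 0, 0, 32.2, -31.1, 0, 0, 32.2, -31.1, 0, 0, 32.2, -31.1, 0, 0], hand=0)

```text
time_s: 1.4
ee_pos: [0.4427, 0.028, 0.2054]
eef_rot: [3.142, -0.0, 0.394]
force: [0.1, -0.4, -0.0]
grip_width: 0.0472
grip_force: 0.0
```

Request:
apply_moves(plan=[0, 0, 0, -0.14, 0, 0, 0, -0.14, 0, 0, 0, -0.14, 0, 0, 0, -0.14, 0, 0, 0, -0.14, 0, 0, 0, -0.14, 0, 0, 0, -0.14, 0, 0, 0, -0.14, 0, 0, 0, -0.14, 0, 0, 0, -0.14, 0, 0, 0, -0.14, 0, 0, 0, -0.14, 0, 0, 0, -0.015, 0, 0, 0, 0])

```text
time_s: 2.8
ee_pos: [0.4424, 0.0261, 0.2053]
eef_rot: [-3.141, -0.0, 2.086]
force: [-0.3, 0.4, -0.1]
grip_width: 0.0469
grip_force: 0.0
```

```bash
python3 -c "
from h import *
go(.443,.026,.126,2.089)"
```

```text
t 2.8 pos [0.4424 0.0261 0.2053] rot [-3.1414e+00 -2.0000e-04  2.0855e+00] F [-0.3  0.4 -0.1] w 0.0469 | dx -0.4 dy 0.5 dz 79.3 spin -0.003
```

Descend and grip, then lift.

Request:
apply_moves(plan=[0, 0, 20, 0, 0, 0, 20, 0, 0, 0, 20, 0, 0, 0, 14, 0, 0, 0, 5, 0, 0, 0, 0, 0])

```text
time_s: 3.4
ee_pos: [0.4423, 0.0261, 0.1262]
eef_rot: [-3.141, -0.0, 2.087]
force: [-0.0, 0.8, 0.7]
grip_width: 0.047
grip_force: 0.0
```

Request:
apply_moves(plan=[0, 0, 0, 0, 0, 0, 0, 0, 0, 0, 0, 0, 0, 0, 0, 0, 0, 0, 0, 0], hand=-1, squeeze=25)

```text
time_s: 3.9
ee_pos: [0.4425, 0.0261, 0.1266]
eef_rot: [3.141, 0.0, 2.089]
force: [0.9, 1.3, -0.5]
grip_width: 0.0104
grip_force: 0.0
```

```bash
python3 -c "
from h import *
go(.5574,.0695,.28,1.754)"
```

```text
t 3.9 pos [0.4425 0.0261 0.1266] rot [3.1414e+00 1.0000e-04 2.0887e+00] F [ 0.9  1.3 -0.5] w 0.0104 | dx -19.2 dy 121.3 dz -153.4 spin 0.335
```

Request:
apply_moves(plan=[0, 0, 0, 0, 0, 0, 0, 0, 0, 0, 0, 0, 0, 0, -5, 0, 0, 0, -20, 0, 0, 0, -25, 0, 0, 0, -17, 0, 0, 0, 0, 0.12, 0, 0, 0, 0.12, 0, 0, 0, 0.095, 0, 0, 0, 0])

```text
time_s: 5.0
ee_pos: [0.4424, 0.0261, 0.1936]
eef_rot: [-3.142, -0.0, 1.752]
force: [-0.2, -0.5, -1.5]
grip_width: 0.0047
grip_force: 25.0
```

```bash
python3 - <<'E'
from h import *
go(.545,.0672,.1936,1.754)
from station import camera
for n in("side","top"):
    c=camera(n); np.savez(n+"1.npz",**c)
c=load("side1.npz");b=cv2.resize(c["image"][140:310,200:380],None,fx=3.5,fy=3.5,interpolation=cv2.INTER_CUBIC)
cv2.imwrite("pics/side1.png",b[:,:,::-1])
E
```

```text
t 5.0 pos [0.4424 0.0261 0.1936] rot [-3.1416 -0.      1.7523] F [-0.2 -0.5 -1.5] w 0.0047 | dx 21.9 dy 108.3 dz 0.0 spin -0.002
```

View pics/side1.png

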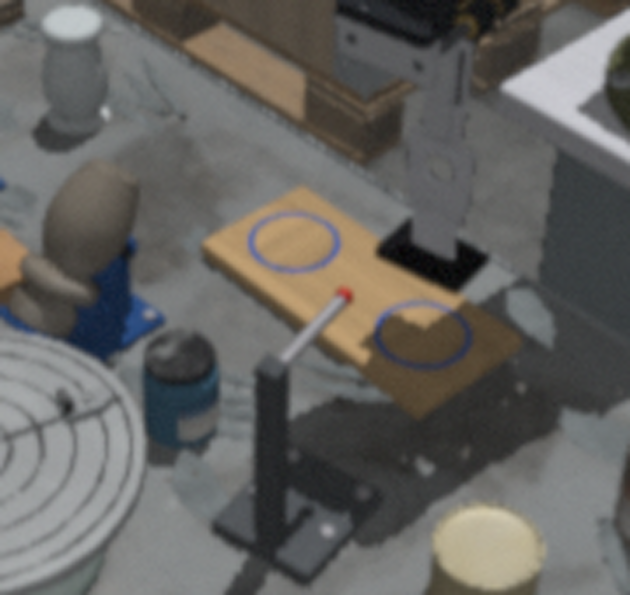

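The gauge is held upright, with its eye at crop (437,170). The peg ball is at (345,294), and both rings are now visible.

```bash
python3 - <<'E'
from h import *
np.set_printoptions(precision=4,suppress=True)
from scipy.optimize import least_squares
c=load("side1.npz"); W=cloud(c)[0]
print("eye",onplane(c,[(200+437.5/3.5-.5,140+170.5/3.5-.5)],.167),"ball",onplane(c,[(200+345/3.5-.5,140+294.5/3.5-.5)],.167))
m=(W[...,0]>.38)&(W[...,0]<.5)&(W[...,1]>-.03)&(W[...,1]<.09)&(W[...,2]>.13)&(W[...,2]<.2)&(cv2.cvtColor(c["image"],cv2.COLOR_RGB2HSV)[...,2]>70)
p=W[m]; print("sheet",p.mean(0),np.linalg.svd(p-p.mean(0))[2][2])
# rings on z=.015, least squares circle, both views
for n in("side1","top1"):
    c=load(n+".npz");W=cloud(c)[0];h=cv2.cvtColor(c["image"],cv2.COLOR_RGB2HSV)
    for y0,y1 in((-.17,-.05),(-.03,.09)):
        k=(W[...,0]>.38)&(W[...,0]<.51)&(W[...,1]>y0)&(W[...,1]<y1)&(abs(W[...,2]-.015)<.012)&(h[...,0]>98)&(h[...,0]<135)&(h[...,1]>90)
        if k.sum()<20: print(n,"few",k.sum());continue
        q=onplane(c,np.argwhere(k)[:,::-1],.015)[:,:2]
        s=least_squares(lambda v:np.hypot(*(q-v).T)-.035,q.mean(0),loss="soft_l1",f_scale=.002); print(n,"ring",s.x,k.sum())
E
```

```text
eye [[0.4464 0.0268 0.167 ]] ball [[0.5815 0.0738 0.167 ]]
sheet [0.4447 0.0284 0.1628] [-0.9808 -0.1947  0.0124]
side1 few 0
side1 few 6
top1 ring [ 0.4456 -0.1121] 99
top1 few 6
```

Request:
apply_moves(plan=[5, 20, 0, 0, 6, 30, 0, 0, 6, 30, 0, 0, 5, 20, 0, 0, 0, 9, 0, 0, 0, 0, 0, 0])

```text
time_s: 5.7
ee_pos: [0.5458, 0.0675, 0.193]
eef_rot: [-3.141, -0.0, 1.756]
force: [-0.2, 0.8, -1.4]
grip_width: 0.0048
grip_force: 25.0
```

```bash
python3 - <<'E'
from h import *
go(.5456,.0677,.1936,1.754)
from station import camera
for n in("side","top"):
    c=camera(n); np.savez(n+"2.npz",**c)
c=load("side2.npz");b=cv2.resize(c["image"][170:300,240:360],None,fx=4.5,fy=4.5,interpolation=cv2.INTER_CUBIC)
cv2.imwrite("pics/side2.png",b[:,:,::-1])
E
```

```text
t 5.7 pos [0.5458 0.0675 0.193 ] rot [-3.1408 -0.      1.7556] F [-0.2  0.8 -1.4] w 0.0048 | dx 0.2 dy -0.2 dz -0.6 spin 0.002
```

View pics/side2.png

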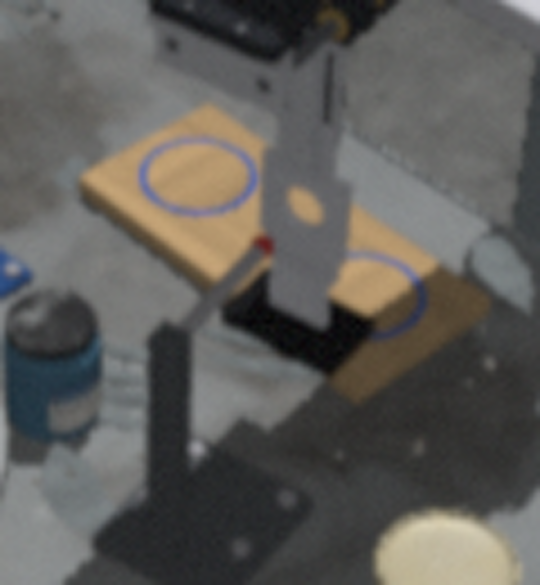

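The eye is at crop (306,205) and the ball at (264,244), lying ahead of it along the peg direction. I'll check the lateral offset numerically.

```bash
python3 - <<'E'
from h import *
c=load("side2.npz")
f=lambda u,v,z:onplane(c,[(240+(u+.5)/4.5-.5,170+(v+.5)/4.5-.5)],z)[0]
e=f(306,205,.1664);b=f(264,244,.167);u=np.array([.983,.182,0]);n=np.array([-.182,.983,0])
d=b-e;print(e,b,"along",d@u*1000,"lateral(left+)",d@n*1000)
# expected eye front-face centre
R=cv2.Rodrigues(c["rvec"])[0]
for P in([.5458+.0025,.0675+.0005,.1664],[.582,.0744,.167]):
    print(np.ravel(cv2.projectPoints(np.array([P]),c["rvec"],c["tvec"],c["mtx"],c["distortion"])[0]),)
E
```

```text
[0.54540116 0.06761668 0.1664    ] [0.58156035 0.07450783 0.167     ] along 36.79867260147086 lateral(left+) 0.19303091777258427
[306.82207496 215.82751781]
[298.09989302 223.89997374]
```

Request:
apply_moves(plan=[0, 8, 0, 0, 0, 8, 0, 0, 0, 8, 0, 0, 0, 8, 0, 0, 0, 8, 0, 0, 0, 8, 1, 0, 0, 8, 1, 0, 0, 8, 1, 0, 0, 7, 0, 0, 0, 0, 0, 0, 0, 0, 0, 0])

```text
time_s: 6.9
ee_pos: [0.6154, 0.0805, 0.1903]
eef_rot: [-3.141, -0.0, 1.754]
force: [0.3, 0.3, -0.7]
grip_width: 0.005
grip_force: 25.0
```

Request:
apply_moves(plan=[0, 0, 2, 0, 0, 0, 2, 0, 0, 0, 1, 0, 0, 0, 1, 0, 0, 0, 0, 0])

```text
time_s: 7.4
ee_pos: [0.6154, 0.0805, 0.1843]
eef_rot: [-3.141, -0.0, 1.754]
force: [0.1, -0.5, -1.5]
grip_width: 0.0047
grip_force: 25.0
```

Request:
apply_moves(plan=[0, 0, 1, 0, 0, 0, 1, 0, 0, 0, 0, 0])

```text
time_s: 7.7
ee_pos: [0.6156, 0.0805, 0.1832]
eef_rot: [3.141, 0.0, 1.754]
force: [-2.3, 0.3, 4.5]
grip_width: 0.0049
grip_force: 25.0
```

Request:
apply_moves(plan=[0, 0, 1, 0, 0, 0, 1, 0, 0, 0, 0, 0])

```text
time_s: 8.0
ee_pos: [0.6158, 0.0805, 0.1828]
eef_rot: [3.139, 0.0, 1.754]
force: [-8.3, -1.3, 16.5]
grip_width: 0.0048
grip_force: 25.0
```

Request:
apply_moves(plan=[0, 0, -2.4, 0, 0, 0, 0, 0])

```text
time_s: 8.2
ee_pos: [0.6156, 0.0805, 0.1832]
eef_rot: [3.141, 0.0, 1.754]
force: [0.5, -0.0, 4.8]
grip_width: 0.0053
grip_force: 25.0
```

Request:
apply_moves(plan=[0, 0, 0, 0, 0, 0, 0, 0, 0, 0, 0, 0, 0, 0, 0, 0, 0, 0, 0, 0], hand=-0.5)

```text
time_s: 8.7
ee_pos: [0.6154, 0.0805, 0.1828]
eef_rot: [-3.141, -0.0, 1.754]
force: [1.3, -0.1, -0.4]
grip_width: 0.0235
grip_force: 0.0
```

Request:
apply_moves(plan=[0, 0, -10, 0, 0, 0, -20, 0, 0, 0, -30, 0, 0, 0, -30, 0])

```text
time_s: 9.1
ee_pos: [0.6153, 0.0804, 0.2746]
eef_rot: [3.142, -0.0, 1.754]
force: [-0.1, 0.4, -0.6]
grip_width: 0.0238
grip_force: 0.0
```

```bash
cat > cast.py <<'E'
from h import *
from scipy.optimize import least_squares
np.set_printoptions(precision=4,suppress=True)
C={n:load(n+"0.npz") for n in("top","side")}
for nm,y0,y1,R,lo,hi in(("brown",-.22,-.08,.0305,.034,.081),("white",-.43,-.28,.028,.035,.078)):
  for use in(("top",),("side",),("top","side")):
    P=[]
    for n in use:
        c=C[n]; W=cloud(c)[0]; h=cv2.cvtColor(c["image"],cv2.COLOR_RGB2HSV)
        m=(W[...,0]>.52)&(W[...,0]<.75)&(W[...,1]>y0)&(W[...,1]<y1)&(W[...,2]>.03)&(W[...,2]<.2)&~((h[...,0]>95)&(h[...,0]<130)&(h[...,1]>110)); P.append(W[m])
    P=np.vstack(P); t=np.radians(40)
    ax=lambda w:np.array([-np.sin(t)*np.cos(w),-np.sin(t)*np.sin(w),np.cos(t)])
    f0=np.array([.66,(y0+y1)/2,.044])
    def f(q,B):   # axis height fixed by the rest: foot z=44mm; free: foot x,y and yaw
        a=ax(q[2]); d=B-[q[0],q[1],.044]; s=d@a; return s,np.linalg.norm(d-s[:,None]*a,axis=1)-R
    q=np.array([.66,np.median(P[:,1]),0])
    for _ in range(8):
        s,r=f(q,P); B=P[(s>lo)&(s<hi)&(abs(r)<.02)]
        q=least_squares(lambda v:f(v,B)[1],q,loss="soft_l1",f_scale=.002).x
    s,r=f(q,P); print(nm,use,"foot",q[:2],"yaw",np.degrees(q[2]).round(1),"res",np.median(abs(f(q,B)[1])),len(B),"s99",np.percentile(s,99))
E
python3 cast.py; python3 - <<'E'
from h import *
from station import camera
go(.57,-.1,.26,0)
for n in("side","top"):
    c=camera(n); np.savez(n+"3.npz",**c)
c=load("side3.npz");b=cv2.resize(c["image"][140:310,170:370],None,fx=3,fy=3,interpolation=cv2.INTER_CUBIC)
cv2.imwrite("pics/side3.png",b[:,:,::-1])
E
```

```text
brown ('top',) foot [ 0.6596 -0.1503] yaw -1.2 res 0.002699243943718857 199 s99 0.12338363827484798
brown ('side',) foot [ 0.66   -0.1522] yaw -1.0 res 0.002769579332245701 430 s99 0.12071004839465964
brown ('top', 'side') foot [ 0.6597 -0.156 ] yaw -7.2 res 0.002823027231205078 624 s99 0.1227466770287379
white ('top',) foot [ 0.6507 -0.373 ] yaw -13.5 res 0.002181810852506027 173 s99 0.10239535564518679
white ('side',) foot [ 0.646  -0.3863] yaw -29.9 res 0.0018961041102321507 296 s99 0.1013676264124851
white ('top', 'side') foot [ 0.6499 -0.3757] yaw -15.9 res 0.002287104747922937 478 s99 0.10199501922418062
t 9.1 pos [0.6153 0.0804 0.2746] rot [ 3.1415 -0.      1.7538] F [-0.1  0.4 -0.6] w 0.0238 | dx -169.2 dy -77.4 dz 14.6 spin 1.754
```

View pics/side3.png

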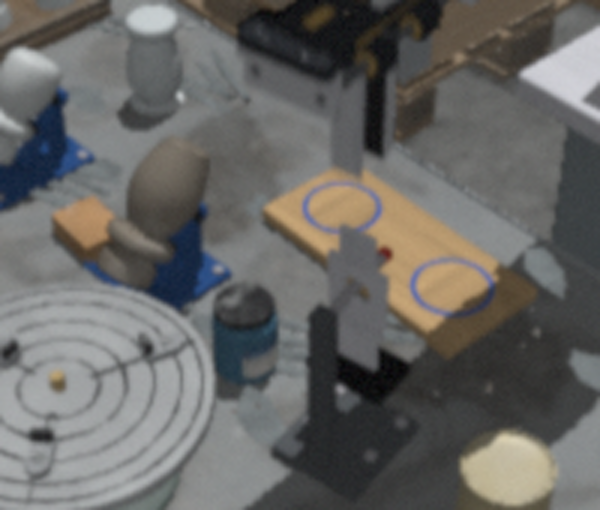

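The gauge hangs on the peg behind the post, and its sheet's eye is on the rod at crop (352,290). I'll refine the casting axes by fitting a general surface of revolution, and get the plate edges as well.

```bash
cat > cast2.py <<'E'
from h import *
from scipy.optimize import least_squares
np.set_printoptions(precision=4,suppress=True)
C={n:load(n+"0.npz") for n in("top","side")}; t=np.radians(40)
for nm,y0,y1,L in(("brown",-.22,-.08,.125),("white",-.43,-.28,.102)):
  for use in(("top",),("side",),("top","side")):
    P=[]
    for n in use:
        c=C[n]; W=cloud(c)[0]; h=cv2.cvtColor(c["image"],cv2.COLOR_RGB2HSV)
        m=(W[...,0]>.52)&(W[...,0]<.75)&(W[...,1]>y0)&(W[...,1]<y1)&(W[...,2]>.04)&(W[...,2]<.2)&~((h[...,0]>95)&(h[...,0]<130)&(h[...,1]>70))
        P.append(W[cv2.erode(m.astype(np.uint8),np.ones((3,3)))>0])
    P=np.vstack(P)
    def f(q):
        a=np.array([-np.sin(t)*np.cos(q[2]),-np.sin(t)*np.sin(q[2]),np.cos(t)]); d=P-[q[0],q[1],.044]; s=d@a
        r=np.linalg.norm(d-s[:,None]*a,axis=1); k=(s>.02)&(s<L-.008)&(r<.045)
        p=np.polyfit(s[k],r[k],7); e=np.where(k,r-np.polyval(p,np.clip(s,.02,L-.008)),.004); return np.clip(e,-.01,.01)
    b=min((least_squares(f,[.66,np.median(P[:,1]),w],loss="soft_l1",f_scale=.001,diff_step=1e-3,x_scale=[.01,.01,.1]) for w in(-.2,-.05,.1)),key=lambda s:s.cost)
    print(nm,use,"foot",b.x[:2],"yaw",np.degrees(b.x[2]).round(1),"res",np.median(abs(b.fun)),len(P))
  c=C["top"]; h=cv2.cvtColor(c["image"],cv2.COLOR_RGB2HSV); bl=(h[...,0]>100)&(h[...,0]<130)&(h[...,1]>120)
  uv=np.argwhere(bl)[:,::-1]; q=onplane(c,uv,.008); k=(q[:,0]>.54)&(q[:,0]<.72)&(q[:,1]>y0)&(q[:,1]<y1); q=q[k];uv=uv[k]
  rows=[r for r in np.unique(uv[:,1]) if np.median(q[uv[:,1]==r][:,0])<.635]
  for side in(np.argmin,np.argmax):
    E=np.array([q[uv[:,1]==r][side(q[uv[:,1]==r][:,1])] for r in rows]); v=np.polyfit(E[:,0],E[:,1],1); print("  edge yaw",np.degrees(v[0]).round(2),"y at .6",np.polyval(v,.6).round(4),"xmin",E[:,0].min())
E
python3 cast2.py
```

```text
Traceback (most recent call last):
  File "cast2.py", line 17, in <module>
    b=min((least_squares(f,[.66,np.median(P[:,1]),w],loss="soft_l1",f_scale=.001,diff_step=1e-3,x_scale=[.01,.01,.1]) for w in(-.2,-.05,.1)),key=lambda s:s.cost)
  File "cast2.py", line 17, in <genexpr>
    b=min((least_squares(f,[.66,np.median(P[:,1]),w],loss="soft_l1",f_scale=.001,diff_step=1e-3,x_scale=[.01,.01,.1]) for w in(-.2,-.05,.1)),key=lambda s:s.cost)
           ~~~~~~~~~~~~~^^^^^^^^^^^^^^^^^^^^^^^^^^^^^^^^^^^^^^^^^^^^^^^^^^^^^^^^^^^^^^^^^^^^^^^^^^^^^^^^^^^^^^^^^^^^^
  File "cast2.py", line 16, in f
    p=np.polyfit(s[k],r[k],7); e=np.where(k,r-np.polyval(p,np.clip(s,.02,L-.008)),.004); return np.clip(e,-.01,.01)
TypeError: expected non-empty vector for x
```

```bash
python3 - <<'E'
s=open("cast2.py").read()
s=s.replace("        p=np.polyfit","        if k.sum()<50: return np.full(len(P),.01)\n        p=np.polyfit")
i=s.index("    b=min("); j=s.index("    print(nm,use")
s=s[:i]+"""    from scipy.optimize import minimize
    cost=lambda x:np.mean(np.sqrt(1+(f(x)/.001)**2))
    b=min((minimize(cost,[.66,np.median(P[:,1]),w],method="Nelder-Mead",options=dict(initial_simplex=[[.66,np.median(P[:,1]),w],[.67,np.median(P[:,1]),w],[.66,np.median(P[:,1])-.01,w],[.66,np.median(P[:,1]),w+.1]])) for w in(-.2,0.,.1)),key=lambda s:s.fun); b.fun=f(b.x)
"""+s[j:]
open("cast2.py","w").write(s)
E
python3 cast2.py
```

```text
brown ('top',) foot [ 0.6646 -0.1487] yaw 1.4 res 0.004 901
brown ('side',) foot [ 0.6614 -0.1482] yaw 3.9 res 0.0027985272562642376 1036
brown ('top', 'side') foot [ 0.6631 -0.1485] yaw 2.1 res 0.0033963851792058984 1937
  edge yaw 73.4 y at .6 -0.1592 xmin 0.5713401186995788
  edge yaw 6.26 y at .6 -0.122 xmin 0.5697885386020685
white ('top',) foot [ 0.654  -0.3637] yaw -0.6 res 0.004 541
white ('side',) foot [ 0.6557 -0.362 ] yaw 1.1 res 0.002409575590807114 518
white ('top', 'side') foot [ 0.6555 -0.3629] yaw 0.3 res 0.003135870850932941 1059
  edge yaw 44.37 y at .6 -0.3703 xmin 0.5623788885947347
  edge yaw 3.52 y at .6 -0.3341 xmin 0.5608495096246819
```

Request:
apply_moves(plan=[-38, -8, 0, 0, -38, -7, 0, 0, -38, -7, 0, 0, -38, -7, 0, 0, -38, -7, 0, 0, -37, -8, 0, 0, 0, 0, 0, 0], hand=1)

```text
time_s: 9.9
ee_pos: [0.6128, -0.1547, 0.2723]
eef_rot: [-3.141, 0.0, 1.75]
force: [-0.4, 0.3, -0.4]
grip_width: 0.076
grip_force: 0.0
```

Request:
apply_moves(plan=[0, 0, 0, 0.14, 0, 0, 0, 0.14, 0, 0, 0, 0.14, 0, 0, 0, 0.14, 0, 0, 0, 0.14, 0, 0, 0, 0.14, 0, 0, 0, 0.14, 0, 0, 0, 0.14, 0, 0, 0, 0.14, 0, 0, 0, 0.14, 0, 0, 0, 0.14, 0, 0, 0, 0.14, 0, 0, 0, 0.03, 0, 0, 0, 0])

```text
time_s: 11.3
ee_pos: [0.6135, -0.1499, 0.2728]
eef_rot: [-3.141, 0.0, 0.044]
force: [-0.2, 0.3, 0.7]
grip_width: 0.0942
grip_force: 0.0
```

```bash
python3 -c "
from h import *
go(.617,-.1506,.082,.044)"
```

```text
t 11.3 pos [ 0.6135 -0.1499  0.2728] rot [-3.1414e+00  2.0000e-04  4.4000e-02] F [-0.2  0.3  0.7] w 0.0942 | dx 3.5 dy 0.8 dz 190.8 spin 0.000
```

Request:
apply_moves(plan=[3.5, 0.8, 0, 0, 0, 0, 35, 0, 0, 0, 40, 0, 0, 0, 40, 0, 0, 0, 40, 0, 0, 0, 25, 0, 0, 0, 11, 0, 0, 0, 0, 0])

```text
time_s: 12.1
ee_pos: [0.6168, -0.1511, 0.0809]
eef_rot: [-3.141, 0.002, 0.045]
force: [0.2, 0.1, 1.2]
grip_width: 0.094
grip_force: 0.0
```

Request:
apply_moves(plan=[0, 0, 0, 0, 0, 0, 0, 0, 0, 0, 0, 0, 0, 0, 0, 0, 0, 0, 0, 0, 0, 0, 0, 0], hand=-1, squeeze=12)

```text
time_s: 12.7
ee_pos: [0.6174, -0.1509, 0.0824]
eef_rot: [-3.141, -0.001, 0.044]
force: [-0.2, 4.7, 3.3]
grip_width: 0.0594
grip_force: 12.0
```

Request:
apply_moves(plan=[0, 0, -4, 0, 0, 0, -8, 0, 0, 0, -15, 0, 0, 0, -20, 0, 0, 0, -25, 0, 0, 0, -25, 0, 0, 0, -10, 0, 0, 0, 0, 0])

```text
time_s: 13.5
ee_pos: [0.6175, -0.1517, 0.1907]
eef_rot: [3.141, -0.003, 0.044]
force: [1.3, 0.1, -2.3]
grip_width: 0.0591
grip_force: 12.0
```

```bash
python3 - <<'E'
from h import *
from station import camera
go(.4476,.0275,.18,0)
for n in("side","top"):
    c=camera(n); np.savez(n+"4.npz",**c)
a=load("side4.npz")["image"][110:280,140:320]; b=load("top4.npz")["image"][120:290,230:400]
b=np.hstack([a,b]); b=cv2.resize(b,None,fx=2.2,fy=2.2,interpolation=cv2.INTER_CUBIC)
cv2.imwrite("pics/s4.png",b[:,:,::-1])
E
```

```text
t 13.5 pos [ 0.6175 -0.1517  0.1907] rot [ 3.1405e+00 -2.7000e-03  4.3700e-02] F [ 1.3  0.1 -2.3] w 0.0591 | dx -161.9 dy -186.4 dz 10.7 spin 0.044
```

View pics/s4.png

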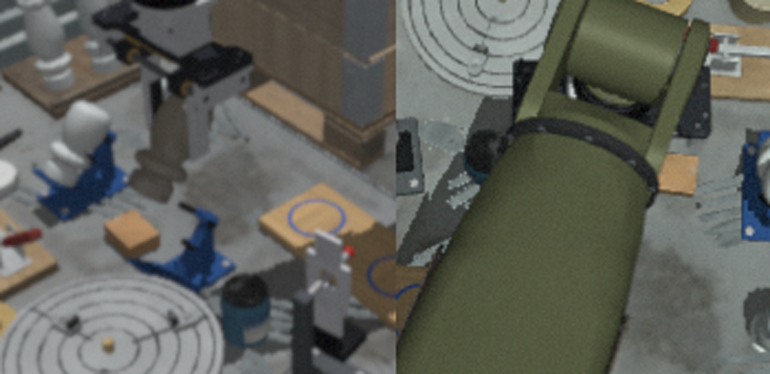

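The casting is held at crop (165,150) in the side view, its foot at about (150,188), still leaning by less than before. I'll measure the tilt by casting foot pixels onto the grip's vertical plane.

```bash
cat > tilt.py <<'E'
from h import *
from station import camera,monitor
def tilt(kind,L,s_grip,img=None):
    "lean of the held casting in the tool's x-z plane: mask -> rays onto the plane through the grip, silhouette mid-line"
    c=img or camera("side"); o=monitor.get_obs(); p=o["ee_pos"]+[0,0,.0188]; w=o["eef_rot"][2]
    W,D,O=cloud(c); h=cv2.cvtColor(c["image"],cv2.COLOR_RGB2HSV)
    d=W-p; near=(np.linalg.norm(d,axis=2)<.11)&(abs(d@[-np.sin(w),np.cos(w),0])<.033)&(W[...,2]<p[2]+.01)&(W[...,2]>.02)
    if kind=="brown": near&=(h[...,0]<30)&(h[...,1]>25)
    n=np.array([-np.sin(w),np.cos(w),0]); k=((p-O)@n)/(D@n); Q=(O+D*k[...,None]-p); X=Q@[np.cos(w),np.sin(w),0]; Z=Q[...,2]
    m=cv2.morphologyEx(near.astype(np.uint8),cv2.MORPH_OPEN,np.ones((3,3)))>0
    x,z=X[m],Z[m]; P=W[m]-p; a=P@[np.cos(w),np.sin(w),0]; lat=P@n
    print("mask",m.sum(),"lateral",np.percentile(lat,[2,98]).round(4),"low z",np.percentile(P[:,2],1).round(4))
    return P,a,P[:,2],lat,c
E
python3 - <<'E'
from tilt import *
P,a,z,lat,c=tilt("brown",.125,.074,load("side4.npz"))
# surface of revolution fit: axis through (0,0) in the tool's plane; unknown tilt & axis offset e along the tool x
from scipy.optimize import minimize
def f(q):
    t,e=q; ax=np.array([-np.sin(t),0,np.cos(t)]); d=np.c_[a-e,lat,z]; s=d@ax; r=np.linalg.norm(d-s[:,None]*ax,axis=1)
    pf=np.polyfit(s,r,6); return np.mean(np.sqrt(1+((r-np.polyval(pf,s))/.001)**2)),s,r
for t0 in np.radians([0,10,20,30,40]):
    b=minimize(lambda q:f(q)[0],[t0,0],method="Nelder-Mead",options=dict(initial_simplex=[[t0,0],[t0+.1,0],[t0,.005]])); print(np.degrees(b.x[0]),b.x[1],b.fun,f(b.x)[1].min(),f(b.x)[2].max())
E
```

```text
mask 303 lateral [-0.0078  0.0276] low z -0.0477
42.59993526204772 0.0034802120193927494 2.8109377094616166 -0.06579812388783574 0.033598419542808865
42.598061108697976 0.003483451754565292 2.8109377210952955 -0.06579529822690648 0.0335974605064405
42.59648523194993 0.0034821032525724147 2.8109377175282932 -0.06579567882161444 0.033597895962668656
42.59640932790765 0.0034819406503652315 2.810937719542365 -0.06579576324319156 0.03359794671592194
42.59725596963544 0.003480096930866239 2.8109377262897888 -0.06579729704989051 0.03359849592830022
```

Tilt is still about 40°, so it did not swing. I'll carry it over the left mark, go low, and ease the grip so it can hang upright.

Request:
apply_moves(plan=[-6, -7, 0, 0, -12, -14, 0, 0, -18, -21, 0, 0, -20, -23, 0, 0, -20, -23, 0, 0, -20, -23, 0, 0, -20, -23, 0, 0, -20, -23, 0, 0, -14, -16, 0, 0, -8, -9, 0, 0, -4, -4.5, 0, 0, 0, 0, 0, 0])

```text
time_s: 14.8
ee_pos: [0.4469, 0.028, 0.1887]
eef_rot: [3.142, 0.0, 0.044]
force: [0.2, 0.3, -1.8]
grip_width: 0.0589
grip_force: 12.0
```

Request:
apply_moves(plan=[0, 0, 20, 0, 0, 0, 30, 0, 0, 0, 30, 0, 0, 0, 20, 0, 0, 0, 10, 0, 0, 0, 0, 0])

```text
time_s: 15.4
ee_pos: [0.4468, 0.0274, 0.0779]
eef_rot: [-3.141, 0.002, 0.043]
force: [0.1, 0.7, -1.8]
grip_width: 0.0591
grip_force: 12.0
```

Request:
apply_moves(plan=[0, 0, 0, 0, 0, 0, 0, 0, 0, 0, 0, 0], squeeze=7)

```text
time_s: 15.7
ee_pos: [0.4475, 0.0278, 0.0797]
eef_rot: [3.141, -0.002, 0.044]
force: [0.2, 0.0, -2.2]
grip_width: 0.0594
grip_force: 7.0
```

```bash
cat >> tilt.py <<'E'
from scipy.optimize import minimize
def fit(kind="brown",img=None):
    P,a,z,lat,c=tilt(kind,0,0,img)
    def f(q):
        t,e=q; ax=np.array([-np.sin(t),0,np.cos(t)]); d=np.c_[a-e,lat,z]; s=d@ax; r=np.linalg.norm(d-s[:,None]*ax,axis=1)
        pf=np.polyfit(s,r,6); return np.mean(np.sqrt(1+((r-np.polyval(pf,s))/.001)**2)),s,r
    b=minimize(lambda q:f(q)[0],[.3,0],method="Nelder-Mead",options=dict(initial_simplex=[[.3,0],[.4,0],[.3,.005]]))
    print("tilt %.1f deg, axis off %.1f mm, cost %.2f, foot below grip s=%.1f mm"%(np.degrees(b.x[0]),b.x[1]*1e3,b.fun,-1e3*f(b.x)[1].min()))
    return c
E
python3 - <<'E'
from tilt import *
go(.4476,.0275,.080,0)
c=fit(); np.savez("side5.npz",**c)
E
```

```text
t 15.7 pos [0.4475 0.0278 0.0797] rot [ 3.1415e+00 -1.5000e-03  4.3800e-02] F [ 0.2  0.  -2.2] w 0.0594 | dx 0.1 dy 0.3 dz -0.3 spin 0.044
mask 412 lateral [-0.0189  0.0295] low z -0.0535
tilt 40.6 deg, axis off -1.8 mm, cost 2.94, foot below grip s=75.5 mm
```

Request:
apply_moves(plan=[0, 0, 0, 0, 0, 0, 0, 0, 0, 0, 0, 0, 0, 0, 0, 0], squeeze=5)

```text
time_s: 16.15
ee_pos: [0.447, 0.0278, 0.0789]
eef_rot: [3.142, -0.0, 0.044]
force: [0.9, 0.3, -1.7]
grip_width: 0.0596
grip_force: 5.0
```

```bash
python3 -c "
from tilt import *
go(.4476,.0275,.080,0)
fit()"
```

```text
t 16.15 pos [0.447  0.0278 0.0789] rot [ 3.1416e+00 -1.0000e-04  4.3800e-02] F [ 0.9  0.3 -1.7] w 0.0596 | dx 0.6 dy 0.4 dz -1.1 spin 0.044
mask 384 lateral [-0.0197  0.0268] low z -0.0468
tilt 40.2 deg, axis off -1.9 mm, cost 2.83, foot below grip s=75.9 mm
```

Request:
apply_moves(plan=[0, 0, 0, 0, 0, 0, 0, 0, 0, 0, 0, 0, 0, 0, 0, 0], squeeze=4)

```text
time_s: 16.6
ee_pos: [0.447, 0.0278, 0.0788]
eef_rot: [-3.142, 0.0, 0.044]
force: [-0.5, 0.3, -1.4]
grip_width: 0.0593
grip_force: 4.0
```

```bash
python3 -c "
from tilt import *
go(.4476,.0275,.080,0)
fit()"
```

```text
t 16.6 pos [0.447  0.0278 0.0788] rot [-3.1416  0.      0.0438] F [-0.5  0.3 -1.4] w 0.0593 | dx 0.6 dy 0.4 dz -1.2 spin 0.044
mask 420 lateral [-0.0196  0.0286] low z -0.0503
tilt 40.3 deg, axis off -1.8 mm, cost 2.90, foot below grip s=76.0 mm
```

Even at 4 N it doesn't swing. I'll right it by rolling the foot on the board: move back 45 mm, touch the foot down, then follow the arc.

Request:
apply_moves(plan=[-15, 0, 0, 0, -15, 0, 0, 0, -15, 0, 4, 0, 0, 0, 3, 0, 0, 0, 0, 0], squeeze=6)

```text
time_s: 17.15
ee_pos: [0.4025, 0.0258, 0.0718]
eef_rot: [3.142, -0.0, 0.044]
force: [0.3, -0.2, -1.4]
grip_width: 0.0597
grip_force: 6.0
```

Request:
apply_moves(plan=[0, 0, 2, 0, 0, 0, 2, 0, 0, 0, 0, 0])

```text
time_s: 17.45
ee_pos: [0.4023, 0.0259, 0.0678]
eef_rot: [-3.142, 0.0, 0.044]
force: [-0.7, 0.3, 2.8]
grip_width: 0.0593
grip_force: 6.0
```

Request:
apply_moves(plan=[0, 0, 2, 0, 0, 0, 0, 0])

```text
time_s: 17.65
ee_pos: [0.4023, 0.0259, 0.066]
eef_rot: [-3.142, -0.0, 0.044]
force: [-2.8, 0.0, 5.4]
grip_width: 0.0594
grip_force: 6.0
```

```bash
python3 -c "
from tilt import *
go(.4476,.0275,.080,0)
fit()"
```

```text
t 17.65 pos [0.4023 0.0259 0.066 ] rot [-3.1415e+00 -1.0000e-04  4.3800e-02] F [-2.8  0.   5.4] w 0.0594 | dx 45.4 dy 0.4 dz -14.0 spin 0.044
mask 374 lateral [-0.0165  0.0293] low z -0.0496
tilt 40.8 deg, axis off 0.8 mm, cost 2.86, foot below grip s=72.9 mm
```

Request:
apply_moves(plan=[3, 0, -1, 0, 3, 0, -1.2, 0, 3, 0, -1, 0, 3, 0, -1, 0, 0, 0, 0, 0])

```text
time_s: 18.2
ee_pos: [0.4144, 0.0264, 0.07]
eef_rot: [3.142, -0.0, 0.044]
force: [0.2, 0.7, -1.8]
grip_width: 0.0597
grip_force: 6.0
```

```bash
python3 -c "
from tilt import *
go(.4476,.0275,.080,0)
fit()"
```

```text
t 18.2 pos [0.4144 0.0264 0.07  ] rot [ 3.1416e+00 -1.0000e-04  4.3800e-02] F [ 0.2  0.7 -1.8] w 0.0597 | dx 33.2 dy 0.3 dz -10.0 spin 0.044
mask 353 lateral [-0.0192  0.0284] low z -0.0564
tilt 38.2 deg, axis off -0.4 mm, cost 2.87, foot below grip s=73.4 mm
```

The foot slid, gaining only 2°. A vertical face to push the foot against needs no friction, so I'll check the empty rest's tall robot-side post in the earlier views.

```bash
python3 - <<'E'
from h import *
from station import camera
np.set_printoptions(precision=4,suppress=True)
cs={"side5":load("side5.npz")}; c=camera("top"); cs["top6"]=c; np.savez("top6.npz",**c)
for n,c in cs.items():
    W=cloud(c)[0];h=cv2.cvtColor(c["image"],cv2.COLOR_RGB2HSV)
    k=(W[...,0]>.54)&(W[...,0]<.73)&(W[...,1]>-.2)&(W[...,1]<-.09)&(W[...,2]>.0)&(W[...,2]<.13)
    for z in np.arange(.02,.12,.01):
        p=W[k&(abs(W[...,2]-z)<.005)]
        if len(p)>2: print(n,round(z,3),len(p),"x",np.percentile(p[:,0],[3,50,97]),"y",np.percentile(p[:,1],[3,50,97]))
a=cs["side5"]["image"][195:265,190:260]; b=cs["top6"]["image"][160:230,290:360]
cv2.imwrite("pics/rest.png",cv2.resize(np.hstack([a,b]),None,fx=5.5,fy=5.5,interpolation=cv2.INTER_CUBIC)[:,:,::-1])
E
```

```text
side5 0.02 85 x [0.585  0.6302 0.6457] y [-0.1636 -0.1443 -0.1266]
side5 0.03 83 x [0.587  0.6222 0.6572] y [-0.1658 -0.144  -0.1281]
side5 0.04 67 x [0.5878 0.6179 0.6696] y [-0.1648 -0.1432 -0.1253]
side5 0.05 106 x [0.5908 0.6176 0.6883] y [-0.1661 -0.147  -0.13  ]
side5 0.06 51 x [0.589  0.5978 0.6878] y [-0.1663 -0.149  -0.1346]
side5 0.07 26 x [0.5779 0.5895 0.5946] y [-0.1647 -0.1517 -0.1352]
side5 0.08 50 x [0.5843 0.5939 0.6041] y [-0.1755 -0.1535 -0.1232]
side5 0.09 101 x [0.6    0.7192 0.729 ] y [-0.1744 -0.1038 -0.0903]
top6 0.02 115 x [0.5848 0.6396 0.6499] y [-0.1702 -0.1471 -0.1268]
top6 0.03 108 x [0.5835 0.6517 0.6621] y [-0.1703 -0.1509 -0.1278]
top6 0.04 112 x [0.6526 0.6642 0.6737] y [-0.1695 -0.1473 -0.1271]
top6 0.05 163 x [0.6025 0.6736 0.6858] y [-0.1689 -0.1493 -0.1258]
top6 0.06 48 x [0.599  0.6825 0.6875] y [-0.1695 -0.1484 -0.1276]
top6 0.07 35 x [0.5763 0.5828 0.5938] y [-0.168  -0.1496 -0.1346]
top6 0.08 106 x [0.578  0.5904 0.7148] y [-0.1737 -0.1487 -0.0987]
top6 0.09 140 x [0.5969 0.717  0.7296] y [-0.1761 -0.1064 -0.0908]
top6 0.1 3 x [0.7141 0.7194 0.7225] y [-0.1108 -0.1086 -0.0931]
```

View pics/rest.png

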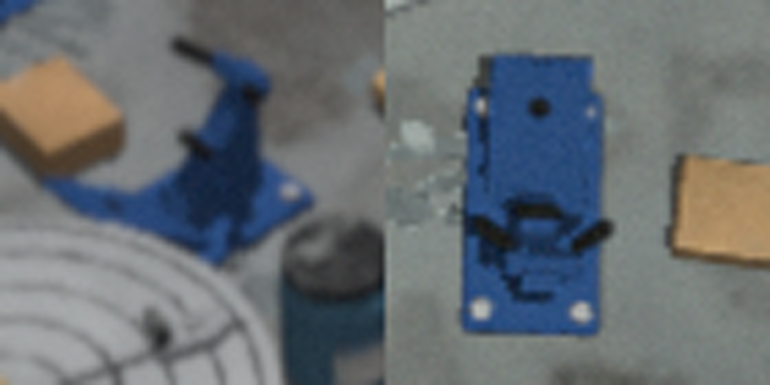

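The rest has a tall block on the robot side, about 32 mm wide, with its face at x≈0.577 and its top at z≈0.078. I'll push the casting's foot against that face to turn it upright in the grip.

Request:
apply_moves(plan=[0, 0, -20, 0, 0, 0, -30, 0, 0, 0, -30, 0, 4, 10, -10, 0, 8, 22, 0, 0, 12, 30, 0, 0, 12, 30, 0, 0, 12, 30, 0, 0, 12, 30, 0, 0, 6, 20, 0, 0, 2, 11.6, 0, 0, 0, 0, 20, 0, 0, 0, 25, 0, 0, 0, 16, 0, 0, 0, 8, 0, 0, 0, 0, 0], squeeze=12)

```text
time_s: 19.9
ee_pos: [0.4894, -0.1539, 0.09]
eef_rot: [-3.141, 0.002, 0.044]
force: [-0.1, -0.1, -1.4]
grip_width: 0.0593
grip_force: 12.0
```

```bash
python3 -c "
from tilt import *
go(.505,-.1535,.091,.044)
fit()"
```

```text
t 19.9 pos [ 0.4894 -0.1539  0.09  ] rot [-3.1408e+00  1.9000e-03  4.4000e-02] F [-0.1 -0.1 -1.4] w 0.0593 | dx 15.6 dy 0.3 dz -1.0 spin -0.000
mask 266 lateral [-0.0118  0.0267] low z -0.041
tilt 44.6 deg, axis off -2.2 mm, cost 2.89, foot below grip s=73.5 mm
```

Push +x to past first contact.

Request:
apply_moves(plan=[6, 0, 0, 0, 6, 0, 0, 0, 4, 0, 0, 0, 4, 0, 0, 0, 4, 0, 0, 0, 4, 0, 0, 0, 4, 0, 0, 0, 0, 0, 0, 0], squeeze=9)

```text
time_s: 20.75
ee_pos: [0.5224, -0.1526, 0.0909]
eef_rot: [-3.142, -0.0, 0.044]
force: [-0.6, -0.6, -2.1]
grip_width: 0.0595
grip_force: 9.0
```

```bash
python3 -c "
from tilt import *
go(.547,-.1535,.091,.044)
fit()"
```

```text
t 20.75 pos [ 0.5224 -0.1526  0.0909] rot [-3.1416e+00 -1.0000e-04  4.3900e-02] F [-0.6 -0.6 -2.1] w 0.0595 | dx 24.6 dy 2.0 dz -0.1 spin -0.000
mask 261 lateral [-0.0172  0.0262] low z -0.0499
tilt 34.9 deg, axis off -3.3 mm, cost 2.38, foot below grip s=61.8 mm
```

Request:
apply_moves(plan=[3, 0, 0, 0, 3, 0, 0, 0, 3, 0, 0, 0, 3, 0, 0, 0, 3, 0, 0, 0, 3, 0, 0, 0, 0, 0, 0, 0])

```text
time_s: 21.5
ee_pos: [0.5403, -0.1519, 0.0911]
eef_rot: [3.142, -0.0, 0.044]
force: [-2.6, -0.0, -1.1]
grip_width: 0.0597
grip_force: 9.0
```

```bash
python3 -c "
from tilt import *
go(.547,-.1535,.091,.044)
np.savez('side7.npz',**fit())"
```

```text
t 21.5 pos [ 0.5403 -0.1519  0.0911] rot [ 3.1416e+00 -1.0000e-04  4.3900e-02] F [-2.6 -0.  -1.1] w 0.0597 | dx 6.6 dy 1.9 dz 0.1 spin -0.000
mask 210 lateral [-0.0166  0.0295] low z -0.0494
tilt 6.6 deg, axis off 2.6 mm, cost 2.42, foot below grip s=53.8 mm
```

Request:
apply_moves(plan=[3, 0, 0, 0, 2, 0, 0, 0, 0, 0, 0, 0, -8, 0, 0, 0, 0, 0, -10, 0, 0, 0, -25, 0, 0, 0, -30, 0, 0, 0, -20, 0, 0, 0, 0, 0])

```text
time_s: 22.45
ee_pos: [0.5382, -0.1524, 0.1795]
eef_rot: [3.139, -0.006, 0.044]
force: [-0.1, -0.2, -2.0]
grip_width: 0.0597
grip_force: 9.0
```

```bash
python3 - <<'E'
from tilt import *
go(.4476,.0275,.18,.044)
c=fit(); np.savez('side8.npz',**c)
b=cv2.resize(c["image"][100:300,150:330],None,fx=2.8,fy=2.8,interpolation=cv2.INTER_CUBIC)
cv2.imwrite("pics/s8.png",b[:,:,::-1])
E
```

```text
t 22.45 pos [ 0.5382 -0.1524  0.1795] rot [ 3.1395 -0.0057  0.0437] F [-0.1 -0.2 -2. ] w 0.0597 | dx -82.6 dy -183.7 dz -0.5 spin -0.000
mask 188 lateral [-0.0165  0.0276] low z -0.0543
tilt 1.8 deg, axis off 4.6 mm, cost 2.33, foot below grip s=57.3 mm
```

View pics/s8.png

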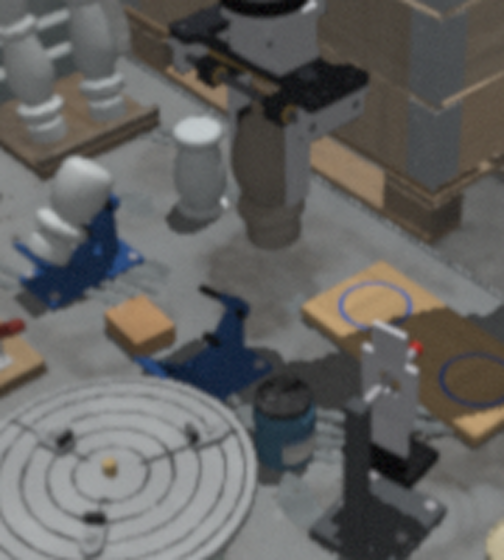

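The brown casting is now near upright, with its foot at crop (274,235) and perhaps slightly past vertical. I'll measure this more carefully with the mask not limited by colour.

```bash
python3 - <<'E'
from h import *
np.set_printoptions(precision=4,suppress=True)
c=load("side8.npz"); p=np.array([.5382,-.1524,.1795+.0188]); w=.044
W,D,O=cloud(c); n=np.array([-np.sin(w),np.cos(w),0]); x=np.array([np.cos(w),np.sin(w),0])
d=W-p; m=(np.linalg.norm(d[...,:2],axis=2)<.06)&(W[...,2]>.09)&(W[...,2]<p[2]-.02)&(abs(d@n)<.0315)
P=d[m]; 
for z in np.arange(-.1,-.02,.01):
    q=P[abs(P[:,2]-z)<.005]
    if len(q)>5:
        # circle fit on slice in tool x / lateral
        A=np.c_[2*(q@x),2*(q@n),np.ones(len(q))]; b=(q@x)**2+(q@n)**2; s=np.linalg.lstsq(A,b,rcond=None)[0]
        print(round(z,3),len(q),"ctr",s[:2],"r",np.sqrt(s[2]+s[0]**2+s[1]**2))
E
```

```text
-0.07 40 ctr [-0.0014  0.0005] r 0.02363527171600155
-0.06 59 ctr [-0.0011  0.0007] r 0.023771119873671812
-0.05 41 ctr [0.0019 0.0053] r 0.0186876871980043
-0.04 56 ctr [0.0031 0.0029] r 0.02638818217442293
-0.03 125 ctr [0.0018 0.0026] r 0.0242555159213355
```

Request:
apply_moves(plan=[-4, -9, 0, 0, -8, -18, 0, 0, -12, -27, 0, 0, -12, -27, 0, 0, -12, -27, 0, 0, -12, -27, 0, 0, -11, -24, 0, 0, -6, -14, 0, 0, -4, -8, 0, 0, -1, -2.5, 0, 0, 0, 0, 0, 0])

```text
time_s: 23.6
ee_pos: [0.4471, 0.0275, 0.1759]
eef_rot: [3.142, 0.0, 0.044]
force: [0.3, -0.5, -2.5]
grip_width: 0.0595
grip_force: 9.0
```

Request:
apply_moves(plan=[0, 0, 20, 0, 0, 0, 25, 0, 0, 0, 25, 0, 0, 0, 15, 0, 0, 0, 8, 0, 0, 0, 4, 0, 0, 0, 0, 0])

```text
time_s: 24.3
ee_pos: [0.4472, 0.0275, 0.0791]
eef_rot: [-3.142, 0.0, 0.043]
force: [-0.3, 1.0, -1.2]
grip_width: 0.0599
grip_force: 9.0
```

```bash
python3 -c "
from h import *
go(.4480,.0275,.074,.044)"
```

```text
t 24.3 pos [0.4472 0.0275 0.0791] rot [-3.1416  0.      0.0434] F [-0.3  1.  -1.2] w 0.0599 | dx 0.8 dy -0.0 dz 5.1 spin -0.001
```

Request:
apply_moves(plan=[1, 0, 1.5, 0, 0, 0, 1.5, 0, 0, 0, 1, 0, 0, 0, 0, 0])

```text
time_s: 24.7
ee_pos: [0.4481, 0.0278, 0.0751]
eef_rot: [3.142, -0.0, 0.044]
force: [0.1, -0.2, -2.5]
grip_width: 0.06
grip_force: 9.0
```

Request:
apply_moves(plan=[0, 0, 1, 0, 0, 0, 1, 0, 0, 0, 0, 0])

```text
time_s: 25.0
ee_pos: [0.448, 0.0278, 0.0729]
eef_rot: [-3.142, 0.0, 0.044]
force: [0.2, 0.9, -1.2]
grip_width: 0.0597
grip_force: 9.0
```

Request:
apply_moves(plan=[0, 0, 1, 0, 0, 0, 0, 0], squeeze=6)

```text
time_s: 25.2
ee_pos: [0.448, 0.0278, 0.0719]
eef_rot: [3.142, 0.0, 0.044]
force: [-0.3, -0.1, -1.4]
grip_width: 0.0592
grip_force: 6.0
```

Request:
apply_moves(plan=[0, 0, 1, 0, 0, 0, 1, 0, 0, 0, 0, 0])

```text
time_s: 25.5
ee_pos: [0.4479, 0.0278, 0.0699]
eef_rot: [-3.142, 0.0, 0.044]
force: [0.8, -0.7, -2.5]
grip_width: 0.0594
grip_force: 6.0
```

Request:
apply_moves(plan=[0, 0, 1, 0, 0, 0, 0, 0])

```text
time_s: 25.7
ee_pos: [0.448, 0.0278, 0.0689]
eef_rot: [-3.142, 0.0, 0.044]
force: [0.2, -1.1, -1.1]
grip_width: 0.06
grip_force: 6.0
```

Request:
apply_moves(plan=[0, 0, 1, 0, 0, 0, 0, 0])

```text
time_s: 25.9
ee_pos: [0.4481, 0.0278, 0.0682]
eef_rot: [-3.142, -0.0, 0.044]
force: [-1.6, 0.7, 1.2]
grip_width: 0.06
grip_force: 6.0
```

Request:
apply_moves(plan=[0, 0, 1, 0, 0, 0, 1, 0, 0, 0, 0, 0])

```text
time_s: 26.2
ee_pos: [0.4482, 0.0278, 0.0665]
eef_rot: [-3.142, -0.001, 0.044]
force: [-2.2, 0.3, 6.5]
grip_width: 0.0601
grip_force: 6.1
```

```bash
cat > sl.py <<'E'
from h import *
from station import camera,monitor
np.set_printoptions(precision=4,suppress=True)
def slices(p,w,zs,c=None,name="side",rad=.06,half=.0315,save=None):
    "circle centres of level slices of whatever stands round p (world xy), world z"
    c=c or camera(name)
    if save: np.savez(save,**c)
    W=cloud(c)[0]; p=np.r_[p[:2],0]; n=np.array([-np.sin(w),np.cos(w),0]); x=np.array([np.cos(w),np.sin(w),0]); d=W-p
    m=(np.linalg.norm(d[...,:2],axis=2)<rad)&(abs(d@n)<half)
    for z in zs:
        q=d[m&(abs(W[...,2]-z)<.005)]
        if len(q)>8:
            A=np.c_[2*q[:,0],2*q[:,1],np.ones(len(q))]; s=np.linalg.lstsq(A,(q[:,:2]**2).sum(1),rcond=None)[0]
            print(name,"z %.3f"%z,len(q),"ctr off mm",(s[:2]*1e3).round(1),"r mm",round(1e3*np.sqrt(s[2]+s[0]**2+s[1]**2),1))
    return c
E
python3 -c "
from sl import *
go(); slices([.448,.0278],.044,np.arange(.03,.15,.01),save='side9.npz')"
```

```text
t 26.2 pos [0.4482 0.0278 0.0665] rot [-3.1416 -0.0006  0.0438] F [-2.2  0.3  6.5] w 0.0601 | dx 0.0 dy 0.0 dz 0.0 spin 0.000
side z 0.030 58 ctr off mm [-0.1  1.8] r mm 21.9
side z 0.040 10 ctr off mm [-0.6 -1.4] r mm 28.2
side z 0.050 101 ctr off mm [2.5 2.5] r mm 25.7
side z 0.060 76 ctr off mm [4.1 1.2] r mm 20.6
side z 0.070 16 ctr off mm [8.7 5.2] r mm 16.9
side z 0.080 35 ctr off mm [5.  2.8] r mm 25.0
side z 0.090 52 ctr off mm [5.5 2.4] r mm 27.1
side z 0.100 74 ctr off mm [6.5 2.3] r mm 27.0
side z 0.110 76 ctr off mm [2.2 0.2] r mm 29.7
side z 0.120 92 ctr off mm [ 1.7 -0.2] r mm 28.4
side z 0.130 99 ctr off mm [ 0.7 -2.3] r mm 26.7
side z 0.140 126 ctr off mm [ 8.8 -3.4] r mm 15.5
```

Request:
apply_moves(plan=[-1, 0, 0, 0, -1, 0, 0, 0, -1, 0, 0, 0, 0, 0, 0, 0], squeeze=4)

```text
time_s: 26.65
ee_pos: [0.4448, 0.0276, 0.0659]
eef_rot: [-3.142, 0.0, 0.044]
force: [-0.4, -0.0, -2.0]
grip_width: 0.06
grip_force: 4.0
```

Request:
apply_moves(plan=[0, 0, -0.5, 0, 0, 0, 0, 0, 0, 0, 0, 0], squeeze=3)

```text
time_s: 26.95
ee_pos: [0.445, 0.0277, 0.0665]
eef_rot: [-3.142, 0.0, 0.044]
force: [-0.1, 0.4, -2.4]
grip_width: 0.0597
grip_force: 3.0
```

```bash
python3 -c "
from sl import *
go(); slices([.448,.0278],.044,[.03,.05,.09,.1,.11,.12,.13],save='side10.npz')"
```

```text
t 26.95 pos [0.445  0.0277 0.0665] rot [-3.1416  0.0001  0.0438] F [-0.1  0.4 -2.4] w 0.0597 | dx 0.0 dy 0.0 dz 0.0 spin 0.000
side z 0.030 65 ctr off mm [-3.   0.2] r mm 23.2
side z 0.050 88 ctr off mm [-0.7  2.1] r mm 26.6
side z 0.090 55 ctr off mm [1.8 1.8] r mm 27.3
side z 0.100 68 ctr off mm [1.6 1.8] r mm 27.5
side z 0.110 79 ctr off mm [-0.6  0.3] r mm 28.8
side z 0.120 96 ctr off mm [-2.1 -0.9] r mm 27.9
side z 0.130 94 ctr off mm [-2.8 -2.3] r mm 25.9
```

Request:
apply_moves(plan=[2.8, 0, 0, 0, 0, 0, 1, 0, 0, 0, 1, 0, 0, 0, 1, 0, 0, 0, 1, 0, 0, 0, 0, 0], squeeze=4)

```text
time_s: 27.6
ee_pos: [0.4481, 0.0276, 0.0628]
eef_rot: [3.141, -0.001, 0.044]
force: [-1.2, -1.5, 3.3]
grip_width: 0.06
grip_force: 4.0
```

```bash
python3 -c "
from sl import *
go(); slices([.448,.0278],.044,[.03,.05,.09,.1,.11,.12,.13],save='side10.npz')"
```

```text
t 27.6 pos [0.4481 0.0276 0.0628] rot [ 3.1413 -0.0007  0.0439] F [-1.2 -1.5  3.3] w 0.06 | dx 0.0 dy 0.0 dz 0.0 spin 0.000
side z 0.030 63 ctr off mm [0.9 1.2] r mm 21.7
side z 0.050 94 ctr off mm [3.1 2.6] r mm 25.2
side z 0.090 54 ctr off mm [-1.3 -0.2] r mm 31.0
side z 0.100 72 ctr off mm [-0.6 -0.3] r mm 30.4
side z 0.110 86 ctr off mm [ 0.4 -0.7] r mm 28.5
side z 0.120 91 ctr off mm [-1.4 -1.7] r mm 27.5
side z 0.130 83 ctr off mm [-4.1 -2.5] r mm 26.5
```

Request:
apply_moves(plan=[0, 0, 0, 0, 0, 0, 0, 0], squeeze=3)

```text
time_s: 27.85
ee_pos: [0.4479, 0.0277, 0.0627]
eef_rot: [3.141, -0.0, 0.044]
force: [-0.9, -1.6, 4.8]
grip_width: 0.0601
grip_force: 3.0
```

Request:
apply_moves(plan=[0, 0, 0, 0, 0, 0, 0, 0, 0, 0, 0, 0], hand=0.36)

```text
time_s: 28.15
ee_pos: [0.4477, 0.0278, 0.0624]
eef_rot: [-3.141, 0.0, 0.044]
force: [0.5, 0.3, 0.6]
grip_width: 0.0643
grip_force: 0.0
```

```bash
python3 - <<'E'
from sl import *
go(); c=slices([.448,.0278],.044,[.03,.05,.09,.1,.11,.12,.13],save='side11.npz')
b=cv2.resize(c["image"][130:270,270:390],None,fx=4,fy=4,interpolation=cv2.INTER_CUBIC)
cv2.imwrite("pics/s11.png",b[:,:,::-1])
E
```

```text
t 28.15 pos [0.4477 0.0278 0.0624] rot [-3.1414  0.0003  0.0438] F [0.5 0.3 0.6] w 0.0643 | dx 0.0 dy 0.0 dz 0.0 spin 0.000
side z 0.030 72 ctr off mm [1.8 2. ] r mm 21.1
side z 0.050 94 ctr off mm [1.5 1.1] r mm 26.6
side z 0.090 54 ctr off mm [0.6 1.1] r mm 27.5
side z 0.100 70 ctr off mm [-0.3 -0.2] r mm 28.7
side z 0.110 89 ctr off mm [-1.7 -0.6] r mm 28.4
side z 0.120 92 ctr off mm [-2.8 -2.1] r mm 27.1
side z 0.130 79 ctr off mm [-6.1 -3.8] r mm 26.6
```

View pics/s11.png

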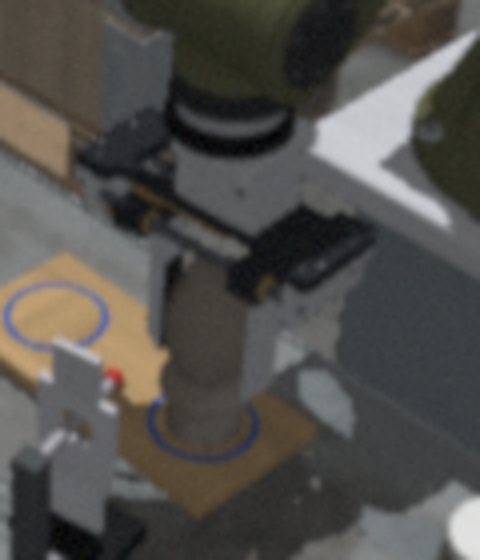

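The brown casting stands upright, centred in the left ring (foot at crop (205,430), ring centre (204,425)). Open and withdraw upwards, then go to the white one.

Request:
apply_moves(plan=[0, 0, 0, 0, 0, 0, 0, 0, 0, 0, 0, 0, 0, 0, -10, 0, 0, 0, -30, 0, 0, 0, -40, 0, 0, 0, -45, 0, 0, 0, -45, 0, 0, 0, -35, 0, 0, 0, 0, 0], hand=1)

```text
time_s: 29.2
ee_pos: [0.449, 0.0278, 0.2728]
eef_rot: [3.141, -0.008, 0.044]
force: [-0.9, -1.2, -0.7]
grip_width: 0.0941
grip_force: 0.0
```

```bash
python3 - <<'E'
from sl import *
go(.614,-.363,.26,.005); slices([.448,.0278],.044,[.03,.05,.09,.1,.11,.12,.13],save='side12.npz')
E
```

```text
t 29.2 pos [0.449  0.0278 0.2728] rot [ 3.1411 -0.0082  0.0438] F [-0.9 -1.2 -0.7] w 0.0941 | dx 147.7 dy 397.6 dz 12.8 spin 0.039
side z 0.030 70 ctr off mm [2.  2.2] r mm 20.5
side z 0.050 121 ctr off mm [0.7 1.2] r mm 26.5
side z 0.090 63 ctr off mm [-0.6  0.6] r mm 28.6
side z 0.100 85 ctr off mm [-0.8  0.1] r mm 29.0
side z 0.110 102 ctr off mm [-0.4  0.4] r mm 27.0
side z 0.120 96 ctr off mm [-1.   0.5] r mm 24.2
side z 0.130 89 ctr off mm [-0.7  0.4] r mm 21.0
```

Request:
apply_moves(plan=[8, 22, 0, 0.039, 15, 40, 0, 0, 15, 40, 0, 0, 16, 40, 0, 0, 16, 40, 0, 0, 16, 40, 0, 0, 16, 40, 0, 0, 16, 40, 0, 0, 16, 40, 0, 0, 12, 35, 0, 0, 6, 17, 0, 0, 0, 0, 0, 0])

```text
time_s: 30.45
ee_pos: [0.6021, -0.3669, 0.2648]
eef_rot: [-3.14, 0.003, 0.003]
force: [0.1, -0.1, 0.7]
grip_width: 0.0941
grip_force: 0.0
```

```bash
python3 -c "
from h import *
go(.614,-.363,.076,.005)"
```

```text
t 30.45 pos [ 0.6021 -0.3669  0.2648] rot [-3.1398e+00  3.0000e-03  2.7000e-03] F [ 0.1 -0.1  0.7] w 0.0941 | dx 11.9 dy -3.9 dz 188.8 spin -0.002
```

Request:
apply_moves(plan=[11.9, -3.9, 0, 0, 0, 0, 20, 0, 0, 0, 40, 0, 0, 0, 45, 0, 0, 0, 40, 0, 0, 0, 25, 0, 0, 0, 12, 0, 0, 0, 6, 0, 0, 0, 0, 0])

```text
time_s: 31.35
ee_pos: [0.6146, -0.3609, 0.0801]
eef_rot: [3.141, -0.0, 0.005]
force: [-0.6, -0.4, -0.4]
grip_width: 0.094
grip_force: 0.0
```

```bash
python3 -c "
from h import *
go(.614,-.363,.076,.005)"
```

```text
t 31.35 pos [ 0.6146 -0.3609  0.0801] rot [ 3.1414e+00 -4.0000e-04  5.1000e-03] F [-0.6 -0.4 -0.4] w 0.094 | dx -0.6 dy 2.1 dz 4.1 spin 0.000
```

Request:
apply_moves(plan=[0, 0, 0, 0, 0, 0, 0, 0, 0, 0, 0, 0, 0, 0, 0, 0, 0, 0, 0, 0, 0, 0, 0, 0], hand=-1, squeeze=10)

```text
time_s: 31.95
ee_pos: [0.6149, -0.3621, 0.0801]
eef_rot: [3.14, -0.002, 0.005]
force: [4.0, -3.9, 0.4]
grip_width: 0.0536
grip_force: 10.0
```

The opening (53.6 mm) is less than 56 and there is side load, so the grip is off the axis. I'll regrip slightly lower and nearer the robot.

Request:
apply_moves(plan=[0, 0, 0, 0, 0, 0, 0, 0, 0, 0, 0, 0, -3.5, 1, 3.5, 0, 0, 0, 0, 0], hand=0.45)

```text
time_s: 32.45
ee_pos: [0.6103, -0.3622, 0.0753]
eef_rot: [-3.141, 0.001, 0.005]
force: [0.2, 0.4, 0.3]
grip_width: 0.068
grip_force: 0.0
```

Request:
apply_moves(plan=[0, 0, 0, 0, 0, 0, 0, 0, 0, 0, 0, 0, 0, 0, 0, 0], hand=-1)

```text
time_s: 32.85
ee_pos: [0.6111, -0.3624, 0.0762]
eef_rot: [3.141, -0.0, 0.005]
force: [1.5, -1.3, 0.4]
grip_width: 0.0531
grip_force: 10.0
```

Request:
apply_moves(plan=[0, 0, -4, 0, 0, 0, -8, 0, 0, 0, -15, 0, 0, 0, -20, 0, 0, 0, -25, 0, 0, 0, -25, 0, 0, 0, -10, 0, 0, 0, 0, 0])

```text
time_s: 33.65
ee_pos: [0.6114, -0.3625, 0.1852]
eef_rot: [3.14, -0.003, 0.005]
force: [-0.1, -0.9, -1.5]
grip_width: 0.0536
grip_force: 10.0
```

```bash
python3 - <<'E'
from tilt import *
go(.47,-.375,.1,.005)
c=fit("white"); np.savez('side13.npz',**c)
b=cv2.resize(c["image"][90:260,120:270],None,fx=3.3,fy=3.3,interpolation=cv2.INTER_CUBIC)
cv2.imwrite("pics/s13.png",b[:,:,::-1])
W=cloud(c)[0]; np.set_printoptions(precision=4,suppress=True)
t=load("top6.npz");W=cloud(t)[0]
k=(W[...,0]>.54)&(W[...,0]<.62)&(W[...,1]>-.41)&(W[...,1]<-.31)&(W[...,2]>.02)&(W[...,2]<.09); print("rest post (top6, if seen)",k.sum())
E
```

```text
t 33.65 pos [ 0.6114 -0.3625  0.1852] rot [ 3.1399e+00 -2.7000e-03  4.8000e-03] F [-0.1 -0.9 -1.5] w 0.0536 | dx -141.5 dy 11.8 dz 85.2 spin -0.000
mask 392 lateral [-0.0088  0.0274] low z -0.0497
tilt 40.3 deg, axis off 4.1 mm, cost 2.74, foot below grip s=65.0 mm
rest post (top6, if seen) 100
```

View pics/s13.png

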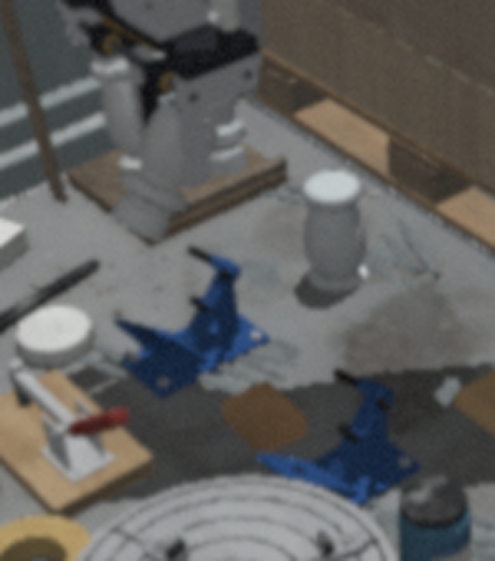

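The white casting is held at crop (145,160), still about 40° inclined, and both rests are undisturbed. I'll use the brown rest's block for righting, as before.

Request:
apply_moves(plan=[-6, -10, 0, 0, -12, -20, 0, 0, -16, -28, 0, 0, -16, -28, 0, 0, -16, -28, 0, 0, -16, -28, 0, 0, -16, -28, 0, 0, -14, -22, 0, 0, -8, -12, 0, 0, -3.4, -5, 0, 0, 0, 0, 0, -0.039, 0, 0, 0, 0, 0, 0, 20, 0, 0, 0, 30, 0, 0, 0, 25, 0, 0, 0, 15, 0, 0, 0, 6, 0, 0, 0, 0, 0])

```text
time_s: 35.5
ee_pos: [0.4863, -0.154, 0.0863]
eef_rot: [-3.141, 0.001, 0.043]
force: [-0.5, 0.7, -1.6]
grip_width: 0.0535
grip_force: 10.0
```

```bash
python3 -c "
from tilt import *
go(.5455,-.1525,.088,.044)
fit('white')"
```

```text
t 35.5 pos [ 0.4863 -0.154   0.0863] rot [-3.141e+00  1.500e-03  4.290e-02] F [-0.5  0.7 -1.6] w 0.0535 | dx 59.2 dy 1.1 dz -1.7 spin -0.001
mask 425 lateral [-0.0126  0.0282] low z -0.0502
tilt 41.1 deg, axis off -1.8 mm, cost 3.06, foot below grip s=92.7 mm
```

Request:
apply_moves(plan=[8, 0, 0, 0, 8, 0, 0, 0, 6, 0, 0, 0, 4, 0, 0, 0, 4, 0, 0, 0, 4, 0, 0, 0, 4, 0, 0, 0, 4, 0, 0, 0, 3, 0, 0, 0, 3, 0, 0, 0, 3, 0, 0, 0, 3, 0, 0, 0, 2, 0, 0, 0, 0, 0, 0, 0])

```text
time_s: 36.95
ee_pos: [0.5419, -0.1516, 0.0873]
eef_rot: [3.142, 0.002, 0.044]
force: [-11.0, -0.1, 6.4]
grip_width: 0.054
grip_force: 10.1
```

```bash
python3 -c "
from sl import *
go(.5455,-.1525,.088,.044)
slices(monitor.get_obs()['ee_pos'],.044,np.arange(.03,.16,.01),rad=.05,half=.03,save='side14.npz')"
```

```text
t 36.95 pos [ 0.5419 -0.1516  0.0873] rot [3.1415 0.0019 0.0438] F [-11.   -0.1   6.4] w 0.054 | dx 3.5 dy 1.1 dz -0.7 spin -0.000
side z 0.040 27 ctr off mm [22.5 15. ] r mm 15.5
side z 0.050 52 ctr off mm [21.2 12.6] r mm 16.4
side z 0.060 42 ctr off mm [23.3 13.3] r mm 14.1
side z 0.070 47 ctr off mm [16.1  3.7] r mm 24.3
side z 0.080 138 ctr off mm [21.1  6.1] r mm 19.1
side z 0.090 19 ctr off mm [9.6 4. ] r mm 15.5
side z 0.100 33 ctr off mm [8.8 3.6] r mm 21.4
side z 0.110 42 ctr off mm [9.8 2.6] r mm 23.2
side z 0.120 57 ctr off mm [8.6 2.7] r mm 24.6
side z 0.130 76 ctr off mm [6.6 0.2] r mm 25.9
side z 0.140 181 ctr off mm [10.1 -1.1] r mm 18.3
side z 0.150 19 ctr off mm [-3.   0.7] r mm 28.7
```

Request:
apply_moves(plan=[-4, 0, 0, 0, -8, 0, 0, 0, 0, 0, -15, 0, 0, 0, -30, 0, 0, 0, -35, 0, 0, 0, -10, 0, 0, 0, 0, 0])

```text
time_s: 37.7
ee_pos: [0.5309, -0.152, 0.1779]
eef_rot: [3.141, -0.003, 0.044]
force: [-0.1, -1.0, -2.4]
grip_width: 0.0536
grip_force: 10.0
```

```bash
python3 -c "
from sl import *
from tilt import fit
go(.5455,-.1525,.088,.044)
p=monitor.get_obs()['ee_pos']
c=slices(p,.044,np.arange(.09,.25,.01),rad=.055,half=.03,save='side15.npz')
fit('white',c)"
```

```text
t 37.7 pos [ 0.5309 -0.152   0.1779] rot [ 3.1406 -0.0026  0.0438] F [-0.1 -1.  -2.4] w 0.0536 | dx 14.6 dy 1.1 dz 89.9 spin -0.000
side z 0.130 16 ctr off mm [8.2 1. ] r mm 21.1
side z 0.140 60 ctr off mm [8.8 1.8] r mm 20.8
side z 0.150 59 ctr off mm [10.8  3.7] r mm 16.9
side z 0.160 38 ctr off mm [7.7 1.1] r mm 26.1
side z 0.170 123 ctr off mm [10.1  2.5] r mm 21.0
side z 0.180 27 ctr off mm [13.1 11.4] r mm 11.5
side z 0.190 40 ctr off mm [9.2 4.1] r mm 19.9
side z 0.200 52 ctr off mm [8.8 3.1] r mm 23.5
side z 0.210 63 ctr off mm [10.4  3.8] r mm 22.7
side z 0.220 81 ctr off mm [6.7 1.4] r mm 25.1
side z 0.230 187 ctr off mm [ 9.5 -1.7] r mm 18.2
side z 0.240 26 ctr off mm [ 1.3 -0.2] r mm 26.8
mask 405 lateral [-0.0134  0.029 ] low z -0.0624
tilt 3.0 deg, axis off 5.9 mm, cost 2.68, foot below grip s=65.5 mm
```

The white casting is upright now (tilt 0–3°), and its axis sits about 7 mm ahead of the pads' centre. I'll place it on the right mark allowing for that offset.

Request:
apply_moves(plan=[-6, -3, 0, 0, -12, -5.5, 0, 0, -18, -8.5, 0, 0, -18, -8.5, 0, 0, -18, -8.5, 0, 0, -12, -5.5, 0, 0, -6.9, -3, 0, 0, 0, 0, 0, 0, 0, 0, 20, 0, 0, 0, 30, 0, 0, 0, 25, 0, 0, 0, 15, 0, 0, 0, 7, 0, 0, 0, 3, 0, 0, 0, 0, 0])

```text
time_s: 39.25
ee_pos: [0.4381, -0.1135, 0.0771]
eef_rot: [-3.142, -0.0, 0.044]
force: [-0.6, -0.6, -1.4]
grip_width: 0.0536
grip_force: 10.0
```

```bash
python3 -c "
from sl import *
from tilt import fit
go(.4382,-.1135,.066,.044)
c=slices([.4457,-.1125],.044,np.arange(.03,.13,.01),rad=.05,half=.03,save='side16.npz')
fit('white',c)"
```

```text
t 39.25 pos [ 0.4381 -0.1135  0.0771] rot [-3.1416 -0.0001  0.0437] F [-0.6 -0.6 -1.4] w 0.0536 | dx 0.1 dy -0.0 dz 11.1 spin -0.000
side z 0.030 19 ctr off mm [0.2 1. ] r mm 20.2
side z 0.040 53 ctr off mm [2.3 2.2] r mm 19.5
side z 0.050 39 ctr off mm [2.1 1.5] r mm 17.9
side z 0.060 38 ctr off mm [0.5 1.2] r mm 25.1
side z 0.070 103 ctr off mm [3.7 2. ] r mm 19.6
side z 0.080 23 ctr off mm [ 6.2 11.1] r mm 12.1
side z 0.090 36 ctr off mm [2.6 2.8] r mm 20.7
side z 0.100 48 ctr off mm [0.2 2.3] r mm 24.4
side z 0.110 62 ctr off mm [2.2 0.8] r mm 23.7
side z 0.120 76 ctr off mm [-1.6 -0.7] r mm 25.9
mask 362 lateral [-0.0157  0.0297] low z -0.0663
tilt 2.6 deg, axis off 4.5 mm, cost 2.77, foot below grip s=68.1 mm
```

Aligned and upright. Lower to contact in small steps.

Request:
apply_moves(plan=[0, 0, 2, 0, 0, 0, 2, 0, 0, 0, 2, 0, 0, 0, 1, 0, 0, 0, 0, 0], squeeze=6)

```text
time_s: 39.8
ee_pos: [0.4378, -0.1134, 0.0699]
eef_rot: [-3.141, 0.0, 0.044]
force: [-0.5, -0.5, -2.1]
grip_width: 0.0538
grip_force: 6.0
```

Request:
apply_moves(plan=[0, 0, 1, 0, 0, 0, 1, 0, 0, 0, 0, 0])

```text
time_s: 40.1
ee_pos: [0.4378, -0.1134, 0.068]
eef_rot: [-3.142, 0.0, 0.044]
force: [0.7, 0.0, -1.9]
grip_width: 0.054
grip_force: 6.0
```

Request:
apply_moves(plan=[0, 0, 1, 0, 0, 0, 1, 0, 0, 0, 0, 0])

```text
time_s: 40.4
ee_pos: [0.4377, -0.1134, 0.0659]
eef_rot: [-3.141, 0.0, 0.044]
force: [-0.1, -0.2, -2.2]
grip_width: 0.0539
grip_force: 6.0
```

Request:
apply_moves(plan=[0, 0, 1, 0, 0, 0, 1, 0, 0, 0, 0, 0])

```text
time_s: 40.7
ee_pos: [0.4377, -0.1134, 0.0639]
eef_rot: [-3.141, 0.0, 0.044]
force: [0.2, 0.2, -1.8]
grip_width: 0.0539
grip_force: 6.0
```

Request:
apply_moves(plan=[0, 0, 1, 0, 0, 0, 0, 0])

```text
time_s: 40.9
ee_pos: [0.4378, -0.1134, 0.0629]
eef_rot: [-3.142, 0.0, 0.044]
force: [-0.2, -0.1, -1.3]
grip_width: 0.0537
grip_force: 6.0
```

Request:
apply_moves(plan=[0, 0, 1, 0, 0, 0, 0, 0])

```text
time_s: 41.1
ee_pos: [0.4382, -0.1134, 0.0623]
eef_rot: [3.141, -0.001, 0.044]
force: [0.5, -0.3, 1.2]
grip_width: 0.0539
grip_force: 6.0
```

Request:
apply_moves(plan=[0, 0, 1, 0, 0, 0, 0, 0])

```text
time_s: 41.3
ee_pos: [0.4386, -0.1137, 0.0617]
eef_rot: [3.141, -0.002, 0.044]
force: [1.1, 0.8, 5.7]
grip_width: 0.0535
grip_force: 6.1
```

Request:
apply_moves(plan=[0, 0, 1, 0, 0, 0, 1, 0, 0, 0, 0, 0], squeeze=4)

```text
time_s: 41.6
ee_pos: [0.4384, -0.1136, 0.0596]
eef_rot: [3.141, -0.001, 0.044]
force: [0.1, 0.1, 4.3]
grip_width: 0.0543
grip_force: 4.1
```

```bash
python3 -c "
from sl import *
go()
c=slices([.4457,-.1125],.044,[.03,.04,.06,.09,.1,.11,.12],rad=.05,half=.03)"
```

```text
t 41.6 pos [ 0.4384 -0.1136  0.0596] rot [ 3.141  -0.0015  0.0438] F [0.1 0.1 4.3] w 0.0543 | dx 0.0 dy 0.0 dz 0.0 spin 0.000
side z 0.030 53 ctr off mm [2.6 2.1] r mm 18.2
side z 0.040 13 ctr off mm [6.3 1.6] r mm 19.9
side z 0.060 44 ctr off mm [3.3 1.7] r mm 16.8
side z 0.090 55 ctr off mm [1.9 0.9] r mm 26.0
side z 0.100 70 ctr off mm [4.9 3.1] r mm 22.5
side z 0.110 126 ctr off mm [ 2.1 -1.3] r mm 21.9
side z 0.120 103 ctr off mm [ 0.5 -4. ] r mm 17.8
```

Upright and seated. Release gently in stages.

Request:
apply_moves(plan=[0, 0, 0, 0, 0, 0, 0, 0], squeeze=3)

```text
time_s: 41.85
ee_pos: [0.4381, -0.1135, 0.0593]
eef_rot: [3.141, -0.001, 0.044]
force: [1.7, 1.0, 5.8]
grip_width: 0.0543
grip_force: 3.1
```

Request:
apply_moves(plan=[0, 0, 0, 0, 0, 0, 0, 0, 0, 0, 0, 0], hand=0.26)

```text
time_s: 42.15
ee_pos: [0.4375, -0.1133, 0.0587]
eef_rot: [-3.141, 0.001, 0.044]
force: [0.6, -0.4, -0.9]
grip_width: 0.0592
grip_force: 0.0
```

Request:
apply_moves(plan=[0, 0, 0, 0, 0, 0, 0, 0, 0, 0, 0, 0, 0, 0, 0, 0], hand=0.8)

```text
time_s: 42.55
ee_pos: [0.4378, -0.1134, 0.059]
eef_rot: [-3.142, 0.0, 0.044]
force: [-0.2, 0.4, 0.3]
grip_width: 0.084
grip_force: 0.0
```

```bash
python3 -c "
from sl import *
go()
c=slices([.4457,-.1125],.044,[.03,.04,.06,.09,.1,.11,.12],rad=.05,half=.03)"
```

```text
t 42.55 pos [ 0.4378 -0.1134  0.059 ] rot [-3.1416  0.0001  0.0438] F [-0.2  0.4  0.3] w 0.084 | dx 0.0 dy 0.0 dz 0.0 spin 0.000
side z 0.030 59 ctr off mm [2.  2.2] r mm 18.5
side z 0.040 9 ctr off mm [8.2 3.7] r mm 17.9
side z 0.060 49 ctr off mm [3.7 3.3] r mm 17.1
side z 0.090 55 ctr off mm [ 1.5 -0. ] r mm 26.1
side z 0.100 72 ctr off mm [3.  0.9] r mm 25.1
side z 0.110 153 ctr off mm [4.2 2.5] r mm 19.9
side z 0.120 63 ctr off mm [3.2 2.7] r mm 14.0
```

Request:
apply_moves(plan=[0, 0, -8, 0, 0, 0, -25, 0, 0, 0, -40, 0, 0, 0, -45, 0, 0, 0, -45, 0, 0, 0, -40, 0, 0, 30, 0, 0, 0, 45, 0, 0, 0, 45, 0, 0, 0, 45, 0, 0, 0, 45, 0, 0, 0, 45, 0, 0, 0, 30, 0, 0, 0, 0, 0, 0])

```text
time_s: 44.0
ee_pos: [0.4494, -0.401, 0.2615]
eef_rot: [-3.141, 0.001, 0.041]
force: [-0.2, 0.7, 0.2]
grip_width: 0.0845
grip_force: 0.0
```

```bash
python3 - <<'E'
from sl import *
from scipy.optimize import least_squares
go()
for n in("side","top"):
    c=camera(n); np.savez(n+"20.npz",**c)
    print("white");slices([.4457,-.1125],.044,[.03,.06,.08,.1,.11,.117],c,n,rad=.05,half=.05)
    print("brown");slices([.4476,.0275],.044,[.03,.06,.09,.11,.13,.139],c,n,rad=.05,half=.05)
    W=cloud(c)[0];h=cv2.cvtColor(c["image"],cv2.COLOR_RGB2HSV)
    for nm,y0,y1 in(("R",-.165,-.06),("L",-.025,.08)):
        k=(W[...,0]>.39)&(W[...,0]<.5)&(W[...,1]>y0)&(W[...,1]<y1)&(W[...,2]<.03)&(h[...,0]>95)&(h[...,0]<140)&(h[...,1]>60)
        if k.sum()>15:
            q=onplane(c,np.argwhere(k)[:,::-1],.015)[:,:2]
            s=least_squares(lambda v:np.hypot(*(q-v).T)-.035,q.mean(0),loss="soft_l1",f_scale=.002); print(n,"ring",nm,s.x,k.sum())
    g=(abs(W[...,0]-.616)<.05)&(abs(W[...,1]-.08)<.05)&(W[...,2]>.19)&(W[...,2]<.24); print("gauge top",W[g].mean(0) if g.sum() else None,g.sum())
E
```

```text
t 44.0 pos [ 0.4494 -0.401   0.2615] rot [-3.1411  0.0009  0.0408] F [-0.2  0.7  0.2] w 0.0845 | dx 0.0 dy 0.0 dz 0.0 spin 0.000
white
side z 0.030 57 ctr off mm [3.8 3. ] r mm 17.4
side z 0.060 40 ctr off mm [5.8 6.6] r mm 15.1
side z 0.080 43 ctr off mm [4.1 2.2] r mm 22.7
side z 0.100 69 ctr off mm [ 2.  -0.1] r mm 25.5
side z 0.110 145 ctr off mm [4.  2.3] r mm 19.8
side z 0.117 141 ctr off mm [3.4 1.8] r mm 16.1
brown
side z 0.030 68 ctr off mm [1.8 2.1] r mm 21.3
side z 0.060 91 ctr off mm [2.2 2.8] r mm 20.7
side z 0.090 66 ctr off mm [-0.3  0.5] r mm 29.1
side z 0.110 102 ctr off mm [-0.   0.9] r mm 27.0
side z 0.130 93 ctr off mm [0.9 2.1] r mm 19.3
side z 0.139 147 ctr off mm [0.1 1.4] r mm 14.6
side ring R [ 0.444  -0.1141] 18
side ring L [0.4457 0.0261] 30
gauge top [0.6183 0.0823 0.2025] 117
white
top z 0.100 33 ctr off mm [ 0.3 -1. ] r mm 26.9
top z 0.110 250 ctr off mm [ 0.1 -0.5] r mm 20.7
top z 0.117 313 ctr off mm [ 0.5 -1.2] r mm 16.7
brown
top z 0.060 12 ctr off mm [ 0.2 -0.3] r mm 30.0
top z 0.110 71 ctr off mm [-1.5 -0.2] r mm 28.5
top z 0.130 107 ctr off mm [-1.9 -0.3] r mm 21.9
top z 0.139 256 ctr off mm [-2.3 -0.7] r mm 14.5
top ring R [ 0.4466 -0.1126] 84
top ring L [0.4493 0.029 ] 77
gauge top [0.6162 0.08   0.2054] 70
```

Both castings stand upright within about 3 mm of their ring centres, the gauge hangs on the peg, and the arm is clear.

```bash
python3 -c "
from station import ctrl
print(ctrl.hand_in())"
```

```text
the job is handed in; nothing more can be done
None
```

The job is handed in at about 44 s: the gauge hangs on the peg, and the brown and white castings stand upright within about 3–4 mm of the left and right ring centres, but I viewed 12 pictures against the limit of 10, and both castings had to be pushed upright against the brown rest's fixed block.

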